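# Stack the tile bins on their ledges

### The job

Build one proper stack of the three tile bins on the blue one: the white bin has been dropped into the blue bin nested, so lift it out, turn it half a turn and set it back so that it rests up on the blue bin's ledges. Then take the red bin from the sloping rack and set it on the white bin, turned so that it too rests on the ledges and does not nest. Leave the blue bin where it stands and the rest of the bench undisturbed, and set the bins down rather than letting them fall.

Things in the scene. Friction and masses are not known exactly. Their poses are not given: they have to be found in the camera images.
- blue_bin: blue narrow stack-nest bin, level on the bench, foot of the stack, loose. All four bins are one moulding: 180 long (its x), 64 wide over the rim (y), 64 high (z), open on top, drafted to 162 x 46 outside at the floor. Origin: centre of the underside, z up out of the top. The +x end is green (end wall and last 30 mm of rim), all else the bin's colour. Tiles fixed inside, under 20 mm deep
- blue_ledge (a point): on top of one of the blue bin's four ledges (the one at x +60, y -21, z 56). Each long wall of every bin has two inward columns 26 wide at x = +60 and x = -35, each capped inside by a ledge 8 mm below the rim, 20 long, from 17 to 26.5 off the centre line; behind it a stop goes up to the rim
- white_ledge (a point): the same ledge point on the white bin. Put in with green end over green end, a bin nests: it stops with its underside 30 mm above the lower one's underside. Turned half a turn (green ends opposite) its floor rests on the four ledges, underside 56 mm above the lower one's, with some 2.4 mm play each way across and 5.5 mm lengthwise
- white_bin: white bin, same moulding, origin and axes; blue tiles; 0.18 to 0.37 kg. Starts nested in the blue bin, green end over green end, its rim 30 mm above the blue bin's rim
- white_rim (a point): centre of the white bin's mouth, level with the top of the rim (64 mm over its underside). Every rim is a vertical band 18 high and 2.5 thick, flat outside, 64 mm across: gripping over the width at mid-length holds the bin in balance
- red_bin: red bin, same moulding, origin and axes; yellow tiles; 0.18 to 0.37 kg. Starts in one of the two lanes of the sloping rack, on the deck against the front lip, its green end uphill (towards the robot): its z axis leans 25 degrees from vertical, away from the robot. The blue bin's green end points away from the robot
- red_rim (a point): centre of the red bin's mouth, level with the top of the rim
- yellow_bin: yellow bin, same moulding, in the rack's other lane, some 40 to 64 mm between the rims of the two; stays there
- rack: fixed grey sheet-steel rack, 242 wide (its y), its front (-x) turned to the worker at the far side, away from the robot. The deck drops 25 degrees to the front: from 87 behind the origin, 113 up, to 80 in front of it, 35 up; it has two lanes side by side, centred 60 off the middle, and a front lip 12 high; side strips 19 and a middle strip 8 above the deck. Origin on the bench under its middle
- plate: white ceramic plate of red tiles, 156 mm across, 17 mm high, on the bench near the robot; origin under its centre. Bystander
- bowl: white ceramic bowl, 110 mm across, 45 mm high; origin under its centre. Bystander
- jar: amber glass jar with black lid, 56 mm across, 75 mm high, upright, between the stack and the rack; origin under its centre. Bystander
- nippers: wheeled tile nippers with red grips, 190 mm long, lying on the bench; origin under the middle. Bystander
- glue: white bottle with orange cap, 60 mm across, 150 mm high, at the back; origin under its centre. Bystander
- hammer: hammer lying at the right; origin under its middle. Bystander
There are look-alikes about, which are no part of the job. What is shaped like the blue_bin but purple is not meant.

How it is judged:
By the outcome, as a careful person would: the job done as asked, in the order asked, and still so for the second after the job is handed in, with the robot touching nothing.
It also fails if it takes over 69 s, if anything falls off the work surface, if the arm or the gripper's body presses on something with over 40 N, if the wrist force passes 120 N, or if a joint passes its speed limit or range.

### The arm

A 7-joint arm with a two-finger parallel gripper is mounted at the origin on the work surface. World frame = base frame: x ahead of the robot, y to its left, z up, the work surface at z = 0. Lengths are in m, angles in rad, forces in N, time in s.
With the tool pointing down it reaches from about 0.35 to 0.9 m from the base axis. Payload 19.9 kg.
Tool frame: the origin (TCP) lies on the centre line of the jaws, within the pads' length; the fingertips stand 14 mm ahead of it and the grasp point (between the pads) lies 5 mm behind it; z points along the fingers, x is the direction in which the jaws open and shut, and the axes are right-handed (so a half turn about z gives the same grasp; the last joint's range is limited). The gripper opens to 94 mm and grips with 3 to 60 N. Pads are 16 mm wide; open, the fingers measure 119 mm over their backs; the gripper's body (75 mm by 177 mm) begins 78 mm behind the grasp point.
Start: joints at [-1.389, 0.417, -0.01, 1.614, 0.005, 1.111, -0.053], TCP at [0.139, 0.609, 0.219] pointing down, gripper open.
Joint ranges: [-2.81, 2.81], [-0.39, 2.02], [-1.27, 1.25], [0.06, 2.57], [-1.19, 4.33], [0.19, 2], [-2.82, 2.82]. Speed limits (rad/s): [1.89, 1.89, 2.39, 2.39, 3.01, 3.01, 3.01].

### API

Orientations are given as a unit quaternion [x, y, z, w].
In Python, from bench import * gives the robot as it stands.
- The arm moves only by the shell command python3 -m creep 'ROWS' [FORCE]. ROWS is a JSON object of lists of equal length, an entry for each row: "fingers": the closure in counts, from 0 (fully open) to 255 (shut); "translation": the shift along the tool's x, y, z in mm, a list of three; "spin": the turn about the tool's z in degrees. In form: {"fingers": [fingers, ...], "translation": [[tx, ty, tz], ...], "spin": [spin, ...]}. A call has 1 to 8 rows; each row shifts and turns the commanded pose from where the row before left it, along the tool's axes as they then stand; what a row does not reach is not made up. A row lasts 1/8 s, in which the tool goes at most 62.5 mm and 10.7 degrees, less where a joint would pass 70% of its speed; a pose out of reach is approached as far as the arm can. A call with a gripper value outside its range is refused whole. The fingers move at their own pace and stop on an object; FORCE is the grip in N (left out, the last holds). Time passes only in rows, so rows that do not move let the fingers close. It gives the time, the measured TCP pose, the force and the opening at its end, in the units of the state.
- sense(): the state, without advancing time (a new reading comes with each control period).
- get_image(name): name is "side" or "top"; returns the picture (420x560x3 uint8, blue, green, red); there is no depth.
- get_calibration(name): a dict with "fx", "fy", "cx", "cy" (pixels), "world_to_cam" (4x4, takes a point from world to camera coordinates). Camera axes: x right, y up, looking along -z (the intrinsics and any distortion apply to the point x, -y, -z); pixel columns grow to the right and rows downward; lengths in m; the calibration is good to about 2 mm. A picture is of the moment at which its call begins. get_calibration takes no time and is no camera call.
- sign_off(): hands the job in, once; it reports no verdict.
The state is a dict: "time_s": time; "joint_positions": joint angles; "joint_vel": joint speeds; "joint_efforts": joint torques, N m; "eef_pos": TCP position; "tool_rot": TCP orientation; "wrist_force": force on the tool from outside, world axes, zero at the start; "moment": the same for the moment, N m; "opening": opening from 0.0 (shut) to 1.0 (fully open).
Only numpy, scipy, OpenCV 4.12 (cv2) and the standard library are available. Lean on these libraries where they do the work, as an engineer would, in place of code of your own. Each camera call takes 0.05 s, during which the arm holds its last target.

## Working session

There is one attempt and no reset: what is moved stays moved. The work goes in short steps, Python scripts to look and compute and a shell command to move; the robot and the scene stay as the last step left them, time stands still between calls to the robot, and variables do not carry over. Pictures are saved under pics/ and viewed, and the job is handed in when it is done.

```bash
mkdir -p pics; ls; python3 - <<'E'
from bench import *
import cv2
for n in("side","top"):
    cv2.imwrite(f"pics/{n}0.png",get_image(n)); c=get_calibration(n); print(n,c)
print(sense())
E
```

```text
pics
side {'fx': 408.61683454078474, 'fy': 408.61683454078474, 'cx': 277.23280805053184, 'cy': 211.05877958128264, 'world_to_cam': array([[ 0.80217284, -0.59694875,  0.013074  , -0.4312952 ],
       [ 0.36189518,  0.50349339,  0.78455483, -0.29044098],
       [-0.4749217 , -0.62461716,  0.61992159, -1.14733428],
       [ 0.        ,  0.        ,  0.        ,  1.        ]])}
top {'fx': 507.3126831775506, 'fy': 507.3126831775506, 'cx': 285.6417154503536, 'cy': 205.21252398904227, 'world_to_cam': array([[ 0.01621913, -0.99976608, -0.01430808,  0.02729418],
       [ 0.98243884,  0.0132745 ,  0.1861121 , -0.54218536],
       [-0.18587863, -0.01707539,  0.98242433, -1.49952   ],
       [ 0.        ,  0.        ,  0.        ,  1.        ]])}
{'time_s': 0.1, 'joint_positions': array([-1.38849239,  0.41789943, -0.01030679,  1.61410765,  0.00470164,
        1.11071014, -0.05298023]), 'joint_vel': array([ 9.09289587e-04, -7.60813167e-04, -5.85018643e-04, -2.23737157e-03,
        2.40247502e-04, -5.46331356e-05,  7.94943105e-05]), 'joint_efforts': array([ 8.30467507e-04, -8.52581835e+01,  6.39810786e-01, -4.26701152e+01,
       -4.89413564e-02,  1.63840625e-02,  1.42610361e-04]), 'eef_pos': array([0.13864841, 0.60909281, 0.21889975]), 'tool_rot': array([ 7.81635718e-01,  6.23734960e-01, -4.02167280e-04,  3.75816441e-04]), 'wrist_force': array([-0.09043098, -0.3196997 , -0.26643071]), 'moment': array([-0.02478971,  0.02762796,  0.01667227]), 'opening': 0.9964552398555926}
```

View pics/side0.png

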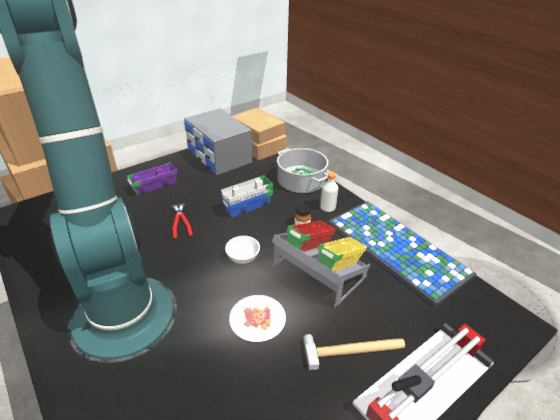

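View pics/top0.png

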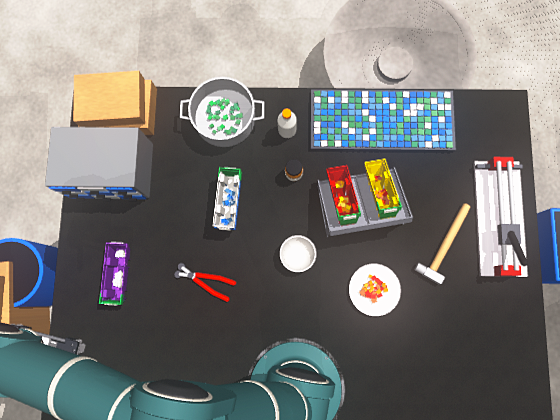

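The top view shows the white-in-blue stack at about (227,198), red in the left lane at about (342,193), yellow in the right lane at about (383,187), and the jar at (294,171). The arm is clear of all of them. I'll enlarge the crops next.

```bash
python3 - <<'E'
import cv2
t=cv2.imread("pics/top0.png");s=cv2.imread("pics/side0.png")
def crop(i,x,y,w,h,k,n): cv2.imwrite(n,cv2.resize(i[y:y+h,x:x+w],None,fx=k,fy=k,interpolation=cv2.INTER_CUBIC))
crop(t,190,155,80,90,6.666,"pics/tw.png")
crop(t,310,145,110,90,6.666,"pics/tr.png")
crop(s,210,165,80,60,10,"pics/sw.png")
crop(s,265,205,110,80,7.2,"pics/sr.png")
E
```

```text
(no output)
```

View pics/tw.png

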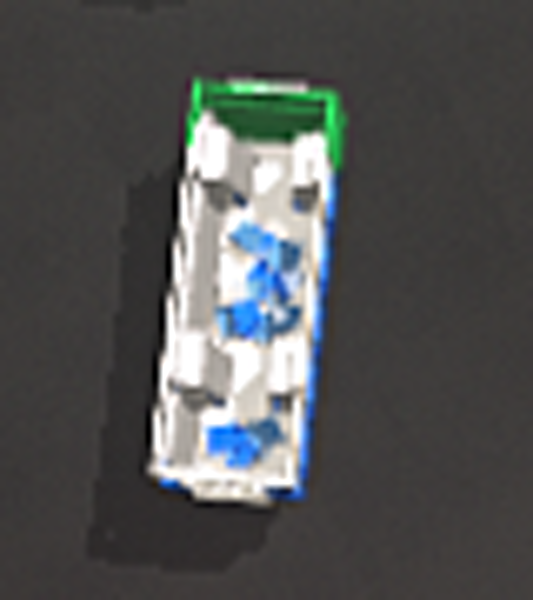

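View pics/tr.png

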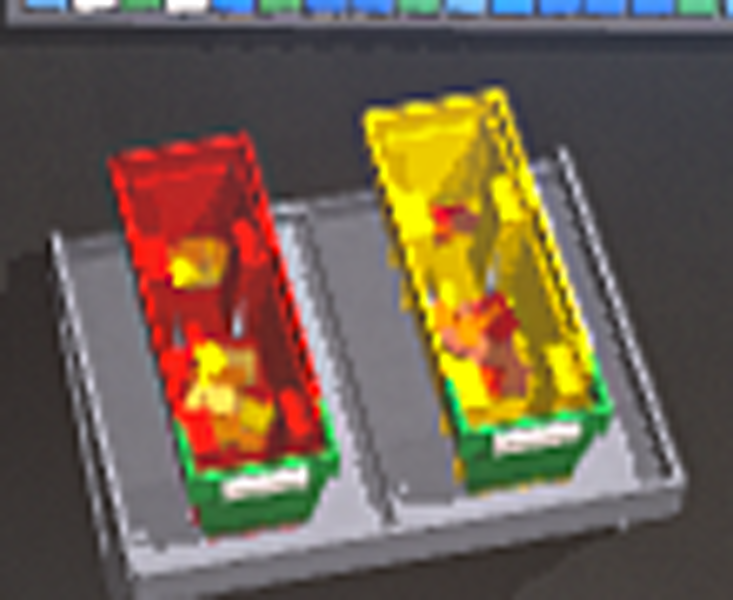

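View pics/sw.png

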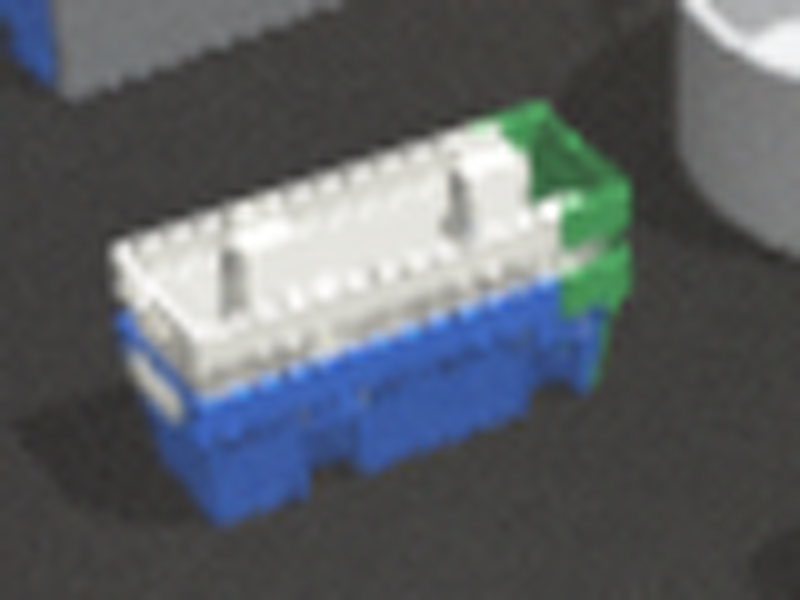

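View pics/sr.png

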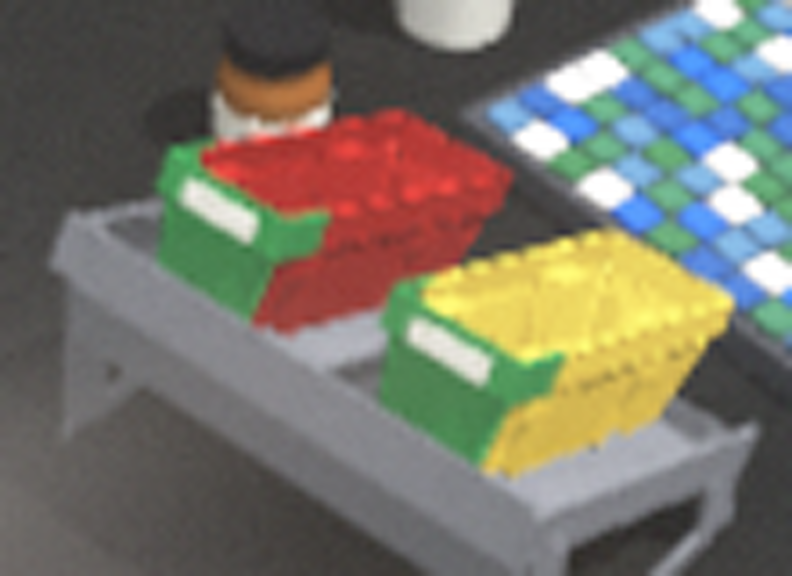

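Top crop: the white rim corners are near (196,80), (340,92), (152,470) and (298,478). The red rim corners are near (112,158), (245,135), (185,475) and (335,465). The green ends are as described. Next I'll fit poses from the corners in both cameras.

```bash
cat > h.py <<'E'
import numpy as np, cv2
from scipy.optimize import least_squares
from scipy.spatial.transform import Rotation as R
from bench import *
C={n:get_calibration(n) for n in("side","top")}
def proj(n,P):
    c=C[n];P=np.atleast_2d(P);q=P@c["world_to_cam"][:3,:3].T+c["world_to_cam"][:3,3]
    return np.c_[c["cx"]+c["fx"]*q[:,0]/-q[:,2], c["cy"]-c["fy"]*q[:,1]/-q[:,2]]
def rot(yaw,pitch=0): # bin: +x lifted by pitch
    return (R.from_euler('z',yaw)*R.from_euler('y',-pitch)).as_matrix()
RIM=np.array([[90,32,64],[90,-32,64],[-90,-32,64],[-90,32,64]])/1e3
RIMB=RIM-[0,0,.018]
FL=np.array([[81,23,0],[81,-23,0],[-81,-23,0],[-81,23,0]])/1e3
def fit(obs,p0,fz=None,pitch=0):
    # obs: list (cam, model point, uv); p=x,y,yaw[,z]
    def f(p):
        z=fz if fz is not None else p[3]
        M=rot(p[2],pitch); return np.concatenate([(proj(n,M@m+[p[0],p[1],z])[0]-uv) for n,m,uv in obs])
    r=least_squares(f,p0,loss='soft_l1'); return r.x, r.fun.reshape(-1,2)
def overlay(n,img,bins,box,k,name):
    x,y,w,h=box; I=cv2.resize(img[y:y+h,x:x+w],None,fx=k,fy=k,interpolation=cv2.INTER_CUBIC)
    for p,z,pitch,col in bins:
        M=rot(p[2],pitch)
        for L in(RIM,RIMB,FL):
            q=((proj(n,L@M.T+[p[0],p[1],z])-[x,y]+.5)*k-.5).round().astype(int)
            cv2.polylines(I,[q.reshape(-1,1,2)],True,col,1)
    cv2.imwrite(name,I)
E
cat > m1.py <<'E'
from h import *
T=lambda u,v,o,k:(np.array([u,v])+.5)/k-.5+np.array(o)
tw=lambda u,v:T(u,v,(190,155),6.666); tr=lambda u,v:T(u,v,(310,145),6.666)
sw=lambda u,v:T(u,v,(210,165),10); sr=lambda u,v:T(u,v,(265,205),7.2)
# white: +x far; +y left. RIM idx 0 far-left,1 far-right,2 near-right,3 near-left
ow=[("top",RIM[0],tw(196,80)),("top",RIM[1],tw(341,92)),("top",RIM[2],tw(298,478)),("top",RIM[3],tw(152,470)),
("side",RIM[3],sw(112,243)),("side",RIM[2],sw(198,328)),("side",RIM[0],sw(545,100)),("side",RIM[1],sw(630,183))]
p,r=fit(ow,[.55,.1,0],.030);print("white",p,"\n",r.round(2))
# red +x toward robot (yaw~pi); +y world -y = right. idx0 near-right,1 near-left,2 far-left,3 far-right
orr=[("top",RIM[0],tr(338,428)),("top",RIM[1],tr(180,425)),("top",RIM[2],tr(112,158)),("top",RIM[3],tr(245,135)),
("top",FL[0],tr(303,523)),("top",FL[1],tr(205,533)),
("side",RIM[1],sr(172,148)),("side",RIM[2],sr(400,110)),("side",RIM[3],sr(512,178)),("side",FL[0],sr(252,325))]
q,r=fit(orr,[.55,-.1,np.pi,.05],None,np.radians(25));print("red",q,"\n",r.round(2))
W=(p,.03,0,(0,0,255));B=(p,0,0,(255,255,0));Rd=(q,q[3],np.radians(25),(255,255,255))
t=cv2.imread("pics/top0.png");s=cv2.imread("pics/side0.png")
overlay("top",t,[W,B],(190,155,80,90),6.666,"pics/otw.png")
overlay("side",s,[W,B],(210,165,80,60),10,"pics/osw.png")
overlay("top",t,[Rd],(310,145,110,90),6.666,"pics/otr.png")
overlay("side",s,[Rd],(265,205,110,80),7.2,"pics/osr.png")
E
python3 m1.py
python3 - <<'E'
import cv2,numpy as np
a=[cv2.imread(f"pics/{n}.png") for n in("otw","osw","otr","osr")]
a=[cv2.resize(i,(400,300)) if 0 else i for i in a]
E
```

```text
white [ 0.55814215  0.21167946 -0.07155555] 
 [[ 0.24 -0.18]
 [-0.47 -0.26]
 [-0.37  0.73]
 [ 0.03  0.09]
 [ 0.35  0.08]
 [-0.04  0.61]
 [-0.05  0.03]
 [ 0.44 -0.11]]
red [ 0.55260118 -0.13490384  3.32400908  0.06615605] 
 [[-0.41  2.96]
 [ 0.96  7.16]
 [-0.95 -1.03]
 [-0.09 -1.04]
 [ 0.34 -0.88]
 [-0.4   0.22]
 [ 0.28  0.04]
 [ 0.66 -0.18]
 [ 0.76 -0.88]
 [-1.81  2.71]]
```

View pics/otw.png

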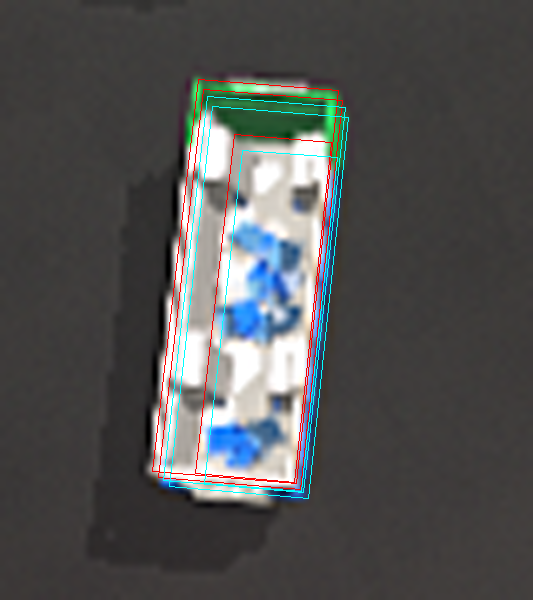

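View pics/osw.png

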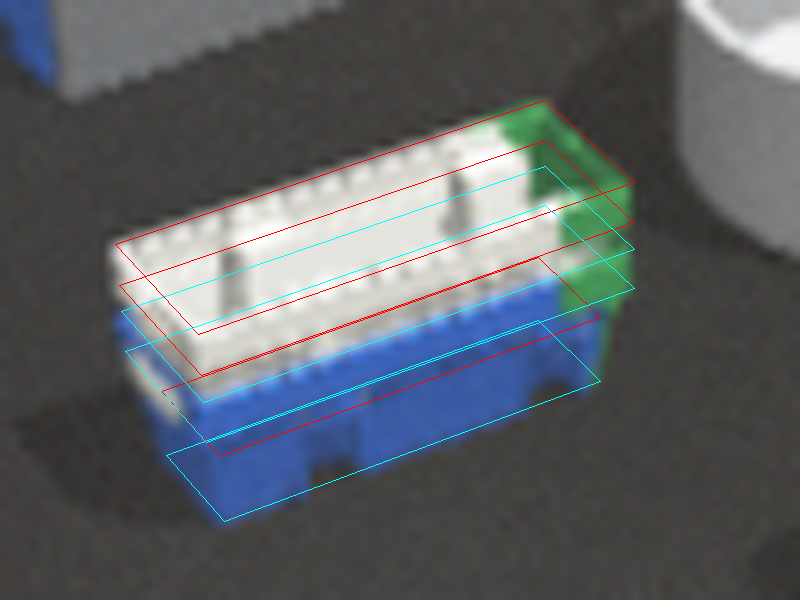

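View pics/otr.png

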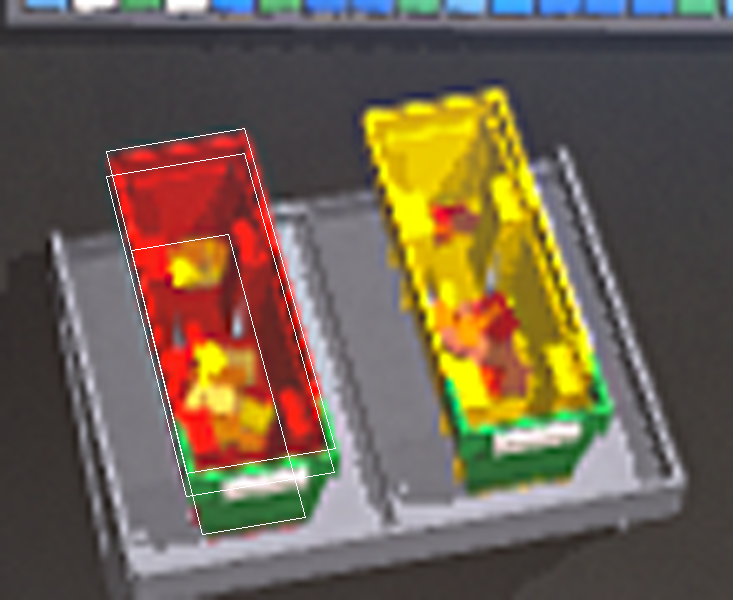

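View pics/osr.png

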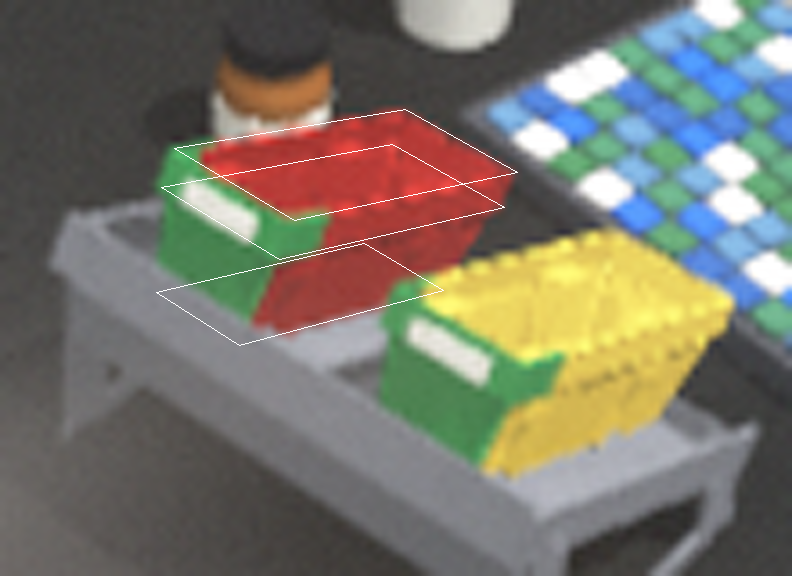

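```bash
python3 - <<'E'
import cv2
t=cv2.imread("pics/top0.png");s=cv2.imread("pics/side0.png")
def crop(i,x,y,w,h,k,n): cv2.imwrite(n,cv2.resize(i[y:y+h,x:x+w],None,fx=k,fy=k,interpolation=cv2.INTER_CUBIC))
crop(t,322,155,48,76,12*.65,"pics/tr2.png")
crop(s,270,212,75,50,10.6,"pics/sr2.png")
E
```

```text
(no output)
```

View pics/tr2.png

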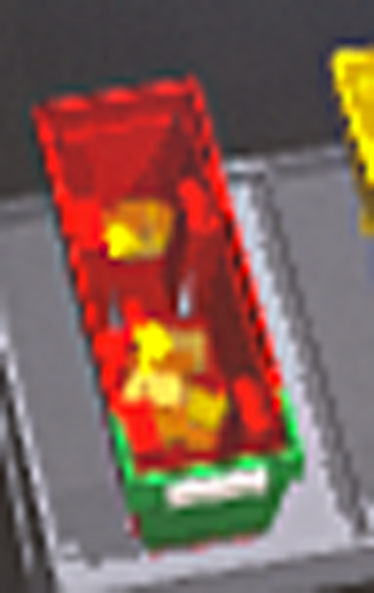

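View pics/sr2.png

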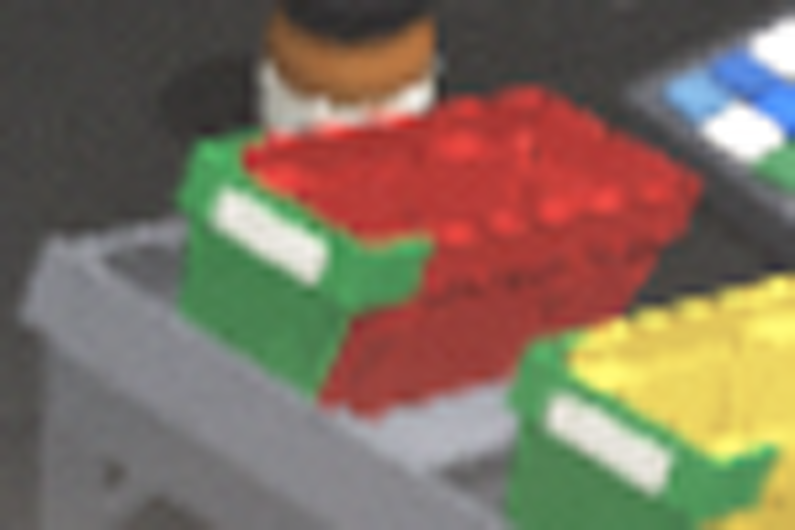

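```bash
cat > m2.py <<'E'
from h import *
T=lambda u,v,o,k:(np.array([u,v])+.5)/k-.5+np.array(o)
tr=lambda u,v:T(u,v,(322,155),7.8);sr=lambda u,v:T(u,v,(270,212),10.6)
orr=[("top",RIM[0],tr(298,453)),("top",RIM[1],tr(125,472)),("top",RIM[2],tr(37,105)),("top",RIM[3],tr(196,80)),
("top",FL[0],tr(268,525)),("top",FL[1],tr(147,548)),
("side",RIM[1],sr(193,150)),("side",RIM[0],sr(343,245)),("side",RIM[2],sr(538,90)),("side",RIM[3],sr(702,178)),("side",RIMB[0],sr(345,312))]
q,r=fit(orr,[.55,-.1,np.pi,.05],None,np.radians(25));print("red",q,"\n",r.round(2))
for pt in(20,22,28,30):
    a,r2=fit(orr,q,None,np.radians(pt));print(pt,a,(r2**2).sum())
M=rot(q[2],np.radians(25));print("rim ctr",M@[0,0,.064]+[q[0],q[1],q[3]],"sumsq",(r**2).sum())
Rd=(q,q[3],np.radians(25),(255,255,255))
t=cv2.imread("pics/top0.png");s=cv2.imread("pics/side0.png")
overlay("top",t,[Rd],(322,155,48,76),7.8,"pics/otr2.png")
overlay("side",s,[Rd],(270,212,75,50),10.6,"pics/osr2.png")
E
python3 m2.py
```

```text
red [ 0.54997683 -0.13523341  3.31647393  0.06741899] 
 [[ 0.16  0.05]
 [-0.05  1.21]
 [-0.5  -0.16]
 [-0.01 -0.27]
 [-0.56  1.19]
 [-0.52  0.73]
 [ 0.32 -0.57]
 [ 2.68  0.52]
 [ 0.23 -0.24]
 [ 0.34  0.29]
 [ 0.48 -0.32]]
20 [ 0.55421724 -0.13420491  3.3214923   0.07081445] 51.174023997972576
22 [ 0.552561   -0.13468838  3.31785184  0.06846611] 25.607830884884187
28 [ 0.54752463 -0.13581776  3.3129999   0.06705656] 28.12764386032246
30 [ 0.54570097 -0.13638698  3.30916528  0.06531656] 56.45952403203905
rim ctr [ 0.57661184 -0.13052737  0.12542269] sumsq 12.916426456386187
```

View pics/osr2.png

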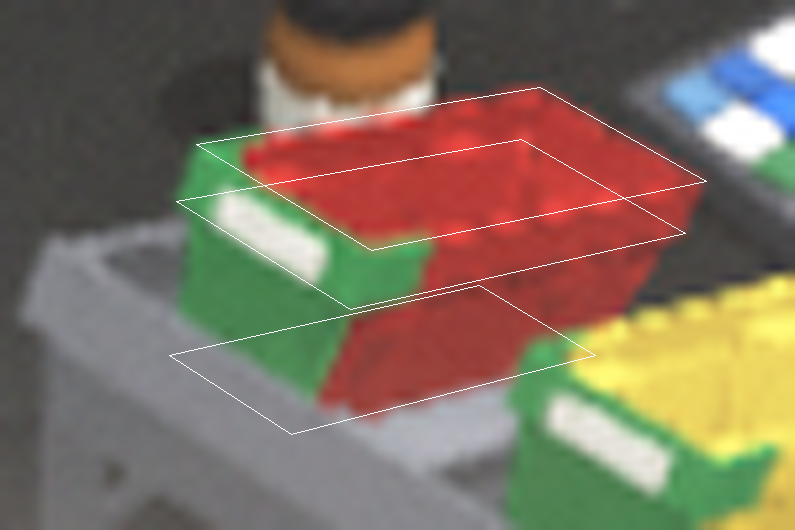

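View pics/otr2.png

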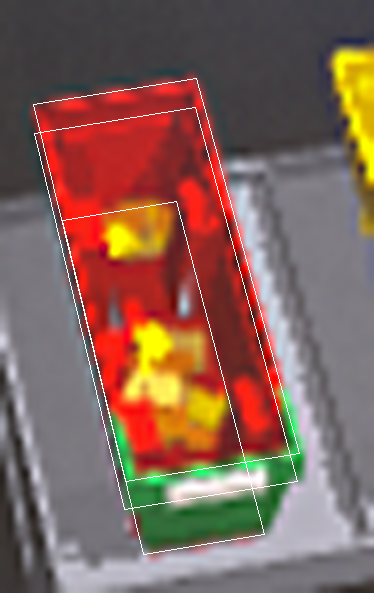

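```bash
cat >> h.py <<'E'
def togo(pos,yaw_deg):
    s=sense();M=R.from_quat(s["tool_rot"]).as_matrix();d=M.T@(np.array(pos)-s["eef_pos"])*1e3
    y=np.degrees(np.arctan2(M[1,0],M[0,0]));sp=-((yaw_deg-y+180)%360-180)
    print("t",s["time_s"],"pos",s["eef_pos"].round(4),"yaw",y.round(2),"tilt z",M[:,2].round(4),"J",s["joint_positions"].round(2),"F",s["wrist_force"].round(1),"M",s["moment"].round(2),"op",round(s["opening"],3))
    print("tool xyz mm now",d.round(1),"spin",sp.round(2))
    # xyz after spinning first
    M2=M@R.from_euler('z',sp,degrees=True).as_matrix();print("if spin first",(M2.T@(np.array(pos)-s["eef_pos"])*1e3).round(1))
E
python3 -c "
from h import *
togo([.558,.2117,.20],85.9)"
```

```text
t 0.1 pos [0.1386 0.6091 0.2189] yaw 77.18 tilt z [-2.0e-04 -1.1e-03 -1.0e+00] J [-1.39  0.42 -0.01  1.61  0.    1.11 -0.05] F [-0.1 -0.3 -0.3] M [-0.02  0.03  0.02] op 0.996
tool xyz mm now [-294.4  497.1   19.3] spin -8.72
if spin first [-366.4  446.7   19.3]
```

```bash
python3 -m creep '{"fingers":[0,0,0,0,0,0,0,0],"translation":[[0,0,0],[-26,32,0],[-26,32,0],[-26,32,0],[-26,32,0],[-26,32,0],[-26,32,0],[-26,32,0]],"spin":[-8.7,0,0,0,0,0,0,0]}' 20
python3 -m creep '{"fingers":[0,0,0,0,0,0,0,0],"translation":[[-26,32,0],[-26,32,0],[-26,32,0],[-26,32,0],[-26,32,5],[-26,31,10],[-26,31,4],[0,0,0]],"spin":[0,0,0,0,0,0,0,0]}'
python3 -c "
from h import *
togo([.558,.2117,.083],85.9)"
```

```text
time_s: 1.1
eef_pos: [0.3498, 0.4106, 0.2193]
tool_rot: [0.732, 0.681, -0.0, 0.0]
wrist_force: [1.1, 0.4, -0.2]
opening: 0.998
time_s: 2.1
eef_pos: [0.5587, 0.2113, 0.1997]
tool_rot: [0.734, 0.68, -0.001, 0.0]
wrist_force: [-0.6, -0.2, 0.4]
opening: 1.001
t 2.1 pos [0.5587 0.2113 0.1997] yaw 85.63 tilt z [-5.0e-04 -1.7e-03 -1.0e+00] J [-0.58  0.39  0.22  1.71 -0.09  1.05  1.16] F [-0.6 -0.2  0.4] M [ 0.    0.06 -0.02] op 1.001
tool xyz mm now [  0.5  -0.7 116.7] spin -0.27
if spin first [  0.5  -0.7 116.7]
```

```bash
python3 -m creep '{"fingers":[0,0,0,0,0,0,0],"translation":[[0,-0.7,25],[0,0,25],[0,0,25],[0,0,20],[0,0,15],[0,0,6.5],[0,0,0]],"spin":[0,0,0,0,0,0,0]}'
python3 -c "
from h import *
togo([.558,.2117,.083],85.9)
cv2.imwrite('pics/t1.png',cv2.resize(get_image('top')[140:250,170:290],None,fx=5,fy=5,interpolation=2))
cv2.imwrite('pics/s1.png',cv2.resize(get_image('side')[145:225,190:310],None,fx=6,fy=6,interpolation=2))"
```

```text
time_s: 2.98
eef_pos: [0.5566, 0.2145, 0.084]
tool_rot: [0.732, 0.681, -0.0, -0.0]
wrist_force: [-0.0, -0.5, 0.2]
opening: 1.001
t 2.975 pos [0.5566 0.2145 0.084 ] yaw 85.88 tilt z [-2.e-04 -1.e-04 -1.e+00] J [-0.57  0.53  0.19  1.8  -0.13  0.82  1.19] F [-0.  -0.5  0.2] M [-0.    0.02  0.05] op 1.001
tool xyz mm now [-2.7  1.6  1. ] spin -0.02
if spin first [-2.7  1.6  1. ]
```

View pics/s1.png

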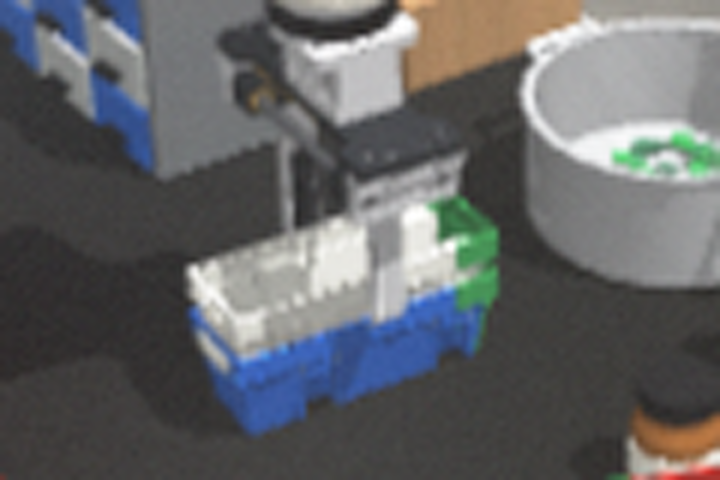

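View pics/t1.png

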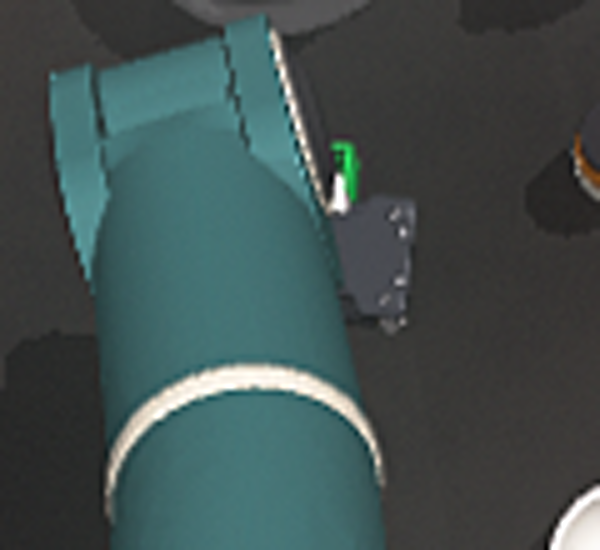

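The side view shows the jaws straddling the white rim around mid-length, with the near finger at about (390,250) and the tips above the blue rim. The top view is blocked by the arm. I'll correct the few mm of offset, then close.

```bash
python3 -m creep '{"fingers":[0,0],"translation":[[-2.7,1.6,0.5],[0,0,0]],"spin":[0,0]}'
python3 -c "
from h import *
togo([.558,.2117,.083],85.9)"
```

```text
time_s: 3.32
eef_pos: [0.5584, 0.2112, 0.0838]
tool_rot: [0.732, 0.681, 0.0, 0.0]
wrist_force: [0.1, -0.3, 0.0]
opening: 0.999
t 3.325 pos [0.5584 0.2112 0.0838] yaw 85.85 tilt z [ 6.e-04  0.e+00 -1.e+00] J [-0.56  0.53  0.19  1.8  -0.13  0.82  1.19] F [ 0.1 -0.3  0. ] M [ 0.03 -0.    0.01] op 0.999
tool xyz mm now [ 0.5 -0.4  0.8] spin -0.05
if spin first [ 0.5 -0.4  0.8]
```

```bash
python3 -m creep '{"fingers":[60,75,90,130,130,130,130],"translation":[[0,0,0],[0,0,0],[0,0,0],[0,0,0],[0,0,0],[0,0,0],[0,0,0]],"spin":[0,0,0,0,0,0,0]}' 25
python3 -c "
from h import *
togo([.558,.2117,.083],85.9)"
```

```text
time_s: 4.2
eef_pos: [0.5581, 0.2116, 0.0835]
tool_rot: [0.732, 0.681, 0.0, 0.0]
wrist_force: [-0.2, 0.7, 1.3]
opening: 0.677
t 4.2 pos [0.5581 0.2116 0.0835] yaw 85.88 tilt z [ 1.e-04  0.e+00 -1.e+00] J [-0.56  0.53  0.19  1.8  -0.13  0.82  1.19] F [-0.2  0.7  1.3] M [ 0.25 -0.02  0.04] op 0.677
tool xyz mm now [ 0.1 -0.1  0.5] spin -0.02
if spin first [ 0.1 -0.1  0.5]
```

Opening 0.677 × 94 = 64 mm, so the rim is held. Now lift gently.

```bash
python3 -m creep '{"fingers":[130,130,130,130,130,130,130],"translation":[[0,0,-3],[0,0,-7],[0,0,-15],[0,0,-18],[0,0,-18],[0,0,-18],[0,0,0]],"spin":[0,0,0,0,0,0,0]}'
python3 -c "
from h import *
togo([.558,.2117,.083],85.9)
s1=get_image('side');cv2.imwrite('pics/side2.png',s1)
cv2.imwrite('pics/s2.png',cv2.resize(s1[145:225,190:310],None,fx=6,fy=6,interpolation=2))"
```

```text
time_s: 5.08
eef_pos: [0.5588, 0.2118, 0.1642]
tool_rot: [0.732, 0.681, 0.001, 0.0]
wrist_force: [0.8, -0.2, -2.3]
opening: 0.676
t 5.075 pos [0.5588 0.2118 0.1642] yaw 85.88 tilt z [ 0.0023  0.001  -1.    ] J [-0.58  0.43  0.21  1.75 -0.11  0.97  1.17] F [ 0.8 -0.2 -2.3] M [ 0.   -0.02 -0.03] op 0.676
tool xyz mm now [-0.3 -0.9 81.2] spin -0.02
if spin first [-0.3 -0.9 81.2]
```

View pics/s2.png

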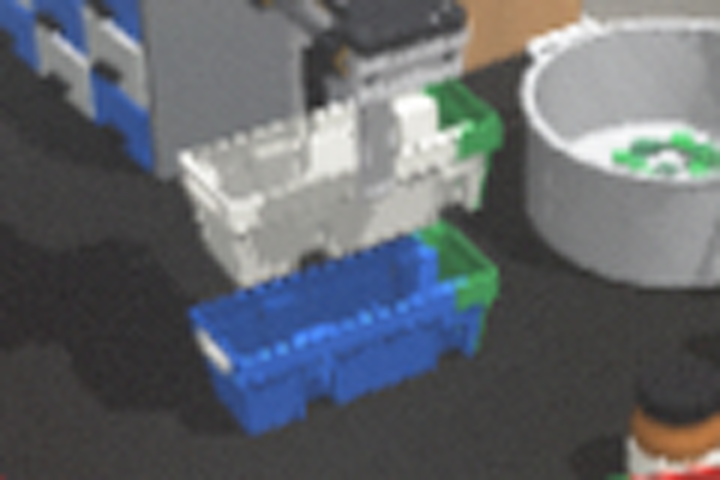

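The white bin is out and level with its rim at about z 0.175. The blue bin is unmoved at (345,320). Half turn clockwise now: 18 × 10°.

```bash
python3 -m creep '{"fingers":[130,130,130,130,130,130,130,130],"translation":[[0,0,0],[0,0,0],[0,0,0],[0,0,0],[0,0,0],[0,0,0],[0,0,0],[0,0,0]],"spin":[10,10,10,10,10,10,10,10]}'
python3 -m creep '{"fingers":[130,130,130,130,130,130,130,130],"translation":[[0,0,0],[0,0,0],[0,0,0],[0,0,0],[0,0,0],[0,0,0],[0,0,0],[0,0,0]],"spin":[10,10,10,10,10,10,10,10]}'
python3 -m creep '{"fingers":[130,130,130,130],"translation":[[0,0,0],[0,0,0],[0,0,0],[0,0,0]],"spin":[10,10,0,0]}'
python3 -c "
from h import *
togo([.558,.2117,.115],-94.1)
s1=get_image('side');cv2.imwrite('pics/side3.png',s1)
cv2.imwrite('pics/s3.png',cv2.resize(s1[155:225,205:285],None,fx=8,fy=8,interpolation=2))"
```

```text
time_s: 6.12
eef_pos: [0.5577, 0.2114, 0.1616]
tool_rot: [0.999, 0.048, -0.001, 0.0]
wrist_force: [-0.2, 0.4, -1.2]
opening: 0.68
time_s: 7.12
eef_pos: [0.5577, 0.2114, 0.1617]
tool_rot: [0.796, -0.605, -0.0, 0.001]
wrist_force: [0.2, -0.6, -2.3]
opening: 0.679
time_s: 7.62
eef_pos: [0.5579, 0.2115, 0.1621]
tool_rot: [-0.683, 0.731, -0.0, -0.0]
wrist_force: [0.4, 0.9, -1.9]
opening: 0.677
t 7.625 pos [0.5579 0.2115 0.1621] yaw -93.88 tilt z [-4.e-04 -6.e-04 -1.e+00] J [-1.08  0.59  0.92  1.76 -0.54  1.06 -1.6 ] F [ 0.4  0.9 -1.9] M [-0.04  0.18 -0.03] op 0.677
tool xyz mm now [-0.3 -0.1 47.1] spin 0.22
if spin first [-0.3 -0.1 47.1]
```

View pics/s3.png

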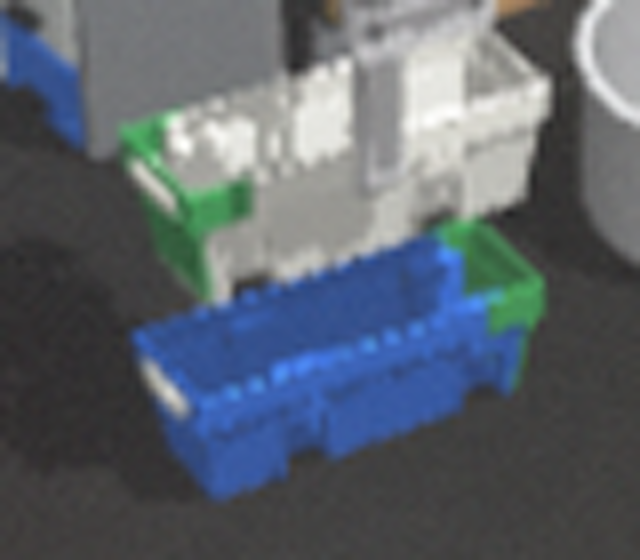

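```bash
python3 - <<'E'
from h import *
T=lambda u,v:(np.array([u,v])+.5)/8-.5+np.array((205,155))
b=[("side",RIM[3],T(135,333)),("side",RIM[2],T(203,408)),("side",RIM[1],T(545,277)),("side",RIM[0],T(472,220)),("side",FL[2],T(217,498))]
p,r=fit(b,[.558,.21,-.07],0.);print("blue",p,r.round(2).tolist())
# treat white as if its far end were +x
w=[("side",RIM[3],T(121,128)),("side",RIM[1],T(552,80)),("side",RIM[0],T(487,30)),("side",RIM[2],T(188,195))]
q,r=fit(w,[.558,.21,-.07],.1086);print("white",q,r.round(2).tolist())
s=cv2.imread("pics/side3.png")
overlay("side",s,[(p,0,0,(255,255,0)),(q,.1086,0,(0,0,255))],(205,155,80,70),8,"pics/os3.png")
E
```

```text
blue [ 0.55611243  0.2102385  -0.05906529] [[0.02, 0.06], [-0.15, -0.24], [-0.04, 0.4], [0.03, -0.67], [0.15, 0.34]]
white [ 0.55849375  0.20852592 -0.103506  ] [[0.24, -0.23], [0.35, 0.72], [-0.38, -1.14], [-0.22, 0.34]]
```

View pics/os3.png

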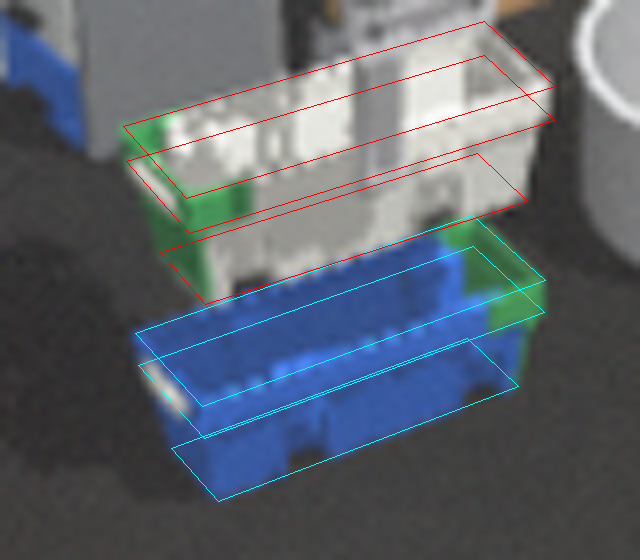

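```bash
python3 -m creep '{"fingers":[130,130,130,130,130,130],"translation":[[0,0.8,10],[0,0,15],[0,0,12],[0,0,7],[0,0,2],[0,0,0]],"spin":[0.2,0,0,0,0,0]}'
python3 -c "
from h import *
togo([.5572,.2117,.1095],-94.1)
s1=get_image('side');cv2.imwrite('pics/side4.png',s1)
cv2.imwrite('pics/s4.png',cv2.resize(s1[155:225,205:285],None,fx=8,fy=8,interpolation=2))"
```

```text
time_s: 8.43
eef_pos: [0.5574, 0.2115, 0.1166]
tool_rot: [-0.68, 0.733, -0.0, 0.0]
wrist_force: [0.3, 0.1, -2.4]
opening: 0.677
t 8.425 pos [0.5574 0.2115 0.1166] yaw -94.32 tilt z [ 2.e-04 -1.e-04 -1.e+00] J [-1.05  0.65  0.88  1.8  -0.59  0.98 -1.57] F [ 0.3  0.1 -2.4] M [-0.04  0.13 -0.01] op 0.677
tool xyz mm now [-0.2  0.2  7.1] spin -0.22
if spin first [-0.2  0.2  7.1]
```

View pics/s4.png

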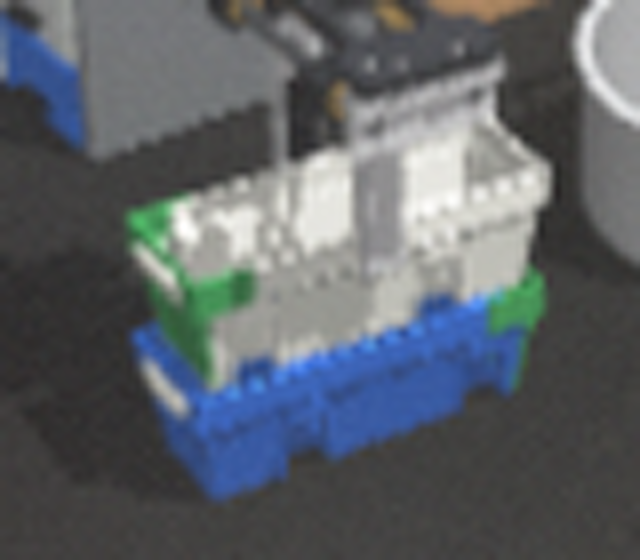

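The white floor is just entering the blue mouth, with even margins and no contact force. I'll lower it slowly.

```bash
python3 -m creep '{"fingers":[130,130,130,130,130],"translation":[[0,0,1.5],[0,0,1.5],[0,0,1.5],[0,0,1.2],[0,0,0]],"spin":[0,0,0,0,0]}'
python3 -c "
from h import *
togo([.5572,.2117,.1095],-94.1)"
```

```text
time_s: 9.1
eef_pos: [0.5573, 0.2116, 0.1107]
tool_rot: [-0.68, 0.733, -0.0, -0.0]
wrist_force: [-0.9, -0.2, -1.6]
opening: 0.676
t 9.1 pos [0.5573 0.2116 0.1107] yaw -94.32 tilt z [-1.e-04 -1.e-04 -1.e+00] J [-1.04  0.65  0.87  1.8  -0.6   0.97 -1.57] F [-0.9 -0.2 -1.6] M [-0.01  0.2  -0.02] op 0.676
tool xyz mm now [-0.1  0.1  1.2] spin -0.22
if spin first [-0.1  0.1  1.2]
```

```bash
python3 -m creep '{"fingers":[130,130,130,130],"translation":[[0,0,0.7],[0,0,0.6],[0,0,0.4],[0,0,0]],"spin":[0,0,0,0]}'
python3 -c "
from h import *
togo([.5572,.2117,.1095],-94.1)"
```

```text
time_s: 9.6
eef_pos: [0.5574, 0.2116, 0.1095]
tool_rot: [-0.68, 0.733, 0.0, 0.0]
wrist_force: [-3.3, -0.5, 5.9]
opening: 0.68
t 9.6 pos [0.5574 0.2116 0.1095] yaw -94.32 tilt z [ 1.e-04  4.e-04 -1.e+00] J [-1.04  0.65  0.87  1.8  -0.6   0.97 -1.57] F [-3.3 -0.5  5.9] M [0.01 0.88 0.06] op 0.68
tool xyz mm now [-0.1  0.2 -0. ] spin -0.22
if spin first [-0.1  0.2 -0. ]
```

Contact came at the expected height with +6 N. I'll release and retreat straight up.

```bash
python3 -m creep '{"fingers":[84,78,70,40,0,0,0],"translation":[[0,0,0],[0,0,0],[0,0,0],[0,0,0],[0,0,0],[0,0,0],[0,0,-10]],"spin":[0,0,0,0,0,0,0]}'
python3 -m creep '{"fingers":[0,0,0,0,0,0],"translation":[[0,0,-25],[0,0,-30],[0,0,-25],[40,0,-20],[45,0,0],[45,0,0]],"spin":[0,0,0,0,0,0]}'
python3 -c "
from h import *
togo([.58,-.13,.20],-80)
for n in('side','top'): cv2.imwrite(f'pics/{n}5.png',get_image(n))
s1=cv2.imread('pics/side5.png')
cv2.imwrite('pics/s5.png',cv2.resize(s1[155:225,205:285],None,fx=8,fy=8,interpolation=2))"
```

```text
time_s: 10.48
eef_pos: [0.557, 0.2114, 0.119]
tool_rot: [-0.68, 0.733, 0.0, -0.001]
wrist_force: [0.9, 0.2, -0.5]
opening: 1.0
time_s: 11.22
eef_pos: [0.5474, 0.0806, 0.22]
tool_rot: [-0.68, 0.733, -0.0, 0.0]
wrist_force: [1.0, 0.0, -0.4]
opening: 0.999
t 11.225 pos [0.5474 0.0806 0.22  ] yaw -94.31 tilt z [ 9.e-04  5.e-04 -1.e+00] J [-0.98  0.45  1.02  1.82 -0.43  1.11 -1.46] F [ 1.   0.  -0.4] M [-0.04  0.14 -0.01] op 0.999
tool xyz mm now [207.6 -48.3  19.9] spin -14.31
if spin first [213.1   4.5  19.9]
```

View pics/s5.png

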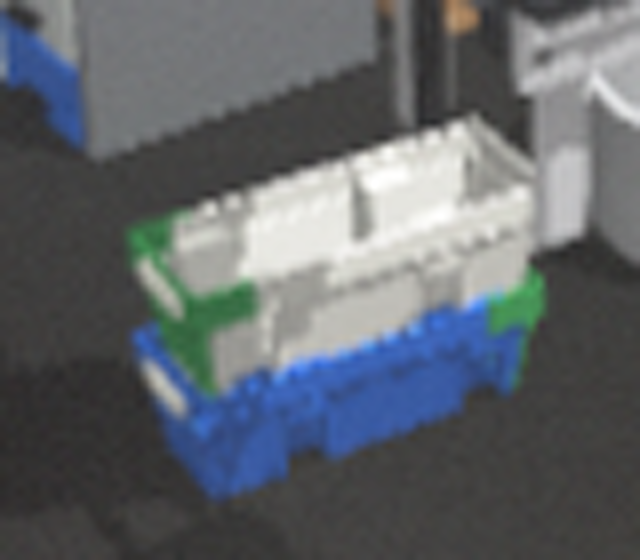

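View pics/top5.png

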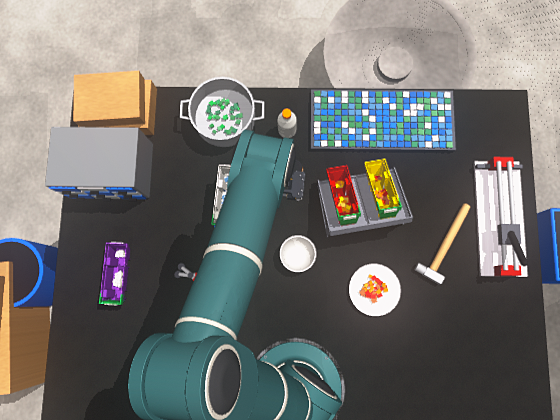

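The white bin sits up on the blue one with green ends opposite and is level in the side view. Now to the red bin: the grip point is at mid-length on the rim band.

```bash
python3 -m creep '{"fingers":[0,0,0,0,0,0,0,0],"translation":[[0,0,0],[0,0,0],[35,0,0],[35,0,0],[35,0,0],[35,0,0],[35,0,0],[34,0,0]],"spin":[-7.2,-7.1,0,0,0,0,0,0]}'
python3 -c "
from h import *
togo([.5728,-.1312,.1123],-80)
for n in('side','top'): cv2.imwrite(f'pics/{n}6.png',get_image(n))
s1=cv2.imread('pics/side6.png');t=cv2.imread('pics/top6.png')
cv2.imwrite('pics/s6.png',cv2.resize(s1[155:225,205:285],None,fx=8,fy=8,interpolation=2))
cv2.imwrite('pics/t6.png',cv2.resize(t[150:240,180:400],None,fx=3.6,fy=3.6,interpolation=2))"
```

```text
time_s: 12.32
eef_pos: [0.5841, -0.1247, 0.2196]
tool_rot: [0.766, -0.643, 0.0, -0.0]
wrist_force: [-0.4, 0.6, -0.2]
opening: 0.999
t 12.325 pos [ 0.5841 -0.1247  0.2196] yaw -80.01 tilt z [ 4.e-04 -0.e+00 -1.e+00] J [-0.52  0.51  0.93  1.71 -0.45  1.15 -0.86] F [-0.4  0.6 -0.2] M [ 0.01  0.16 -0.03] op 0.999
tool xyz mm now [  4.5  12.3 107.3] spin -0.01
if spin first [  4.5  12.3 107.3]
```

View pics/s6.png

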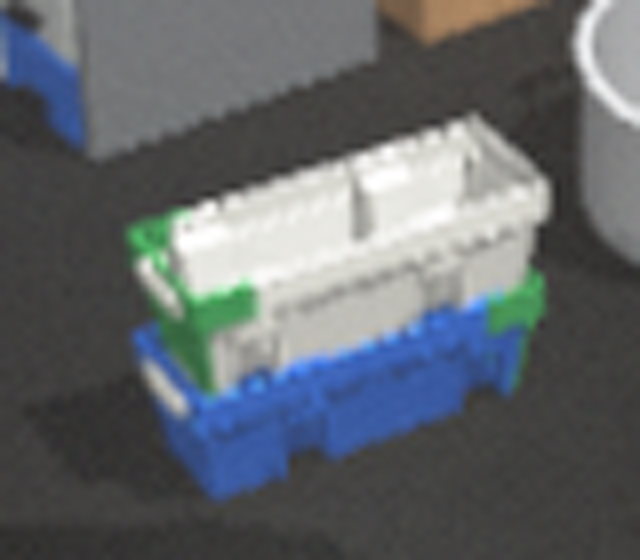

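View pics/t6.png

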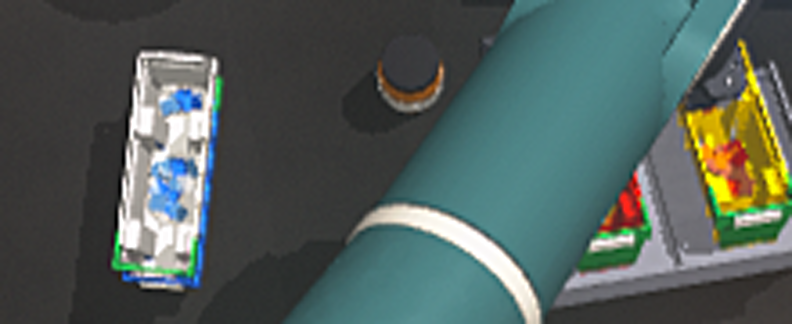

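```bash
python3 - <<'E'
from h import *
t=cv2.imread('pics/top6.png');s=cv2.imread('pics/side6.png')
S=lambda u,v:(np.array([u,v])+.5)/8-.5+np.array((205,155))
Q=lambda u,v:(np.array([u,v])+.5)/3.6-.5+np.array((180,150))
w=[("top",RIM[0],Q(139,53)),("top",RIM[1],Q(218,60)),("top",RIM[3],Q(114,267)),("top",RIM[2],Q(195,274)),
("side",RIM[3],S(127,229)),("side",RIM[1],S(552,180)),("side",RIM[0],S(475,116)),("side",RIM[2],S(190,297))]
q,r=fit(w,[.558,.21,-.07],.056);print(q,r.round(2).tolist())
a,r=fit(w,[.558,.21,-.07,.05]);print(a,(r**2).sum())
overlay("side",s,[(q,.056,0,(0,0,255)),(q,0,0,(255,255,0))],(205,155,80,70),8,"pics/os6.png")
overlay("top",t,[(q,.056,0,(0,0,255)),(q,0,0,(255,255,0))],(190,150,70,90),6.6,"pics/ot6.png")
a=cv2.imread("pics/os6.png");b=cv2.imread("pics/ot6.png");b=cv2.resize(b,None,fx=560/594,fy=560/594)
c=np.zeros((600,640+b.shape[1],3),np.uint8);c[:560,:640]=a;c[:b.shape[0],640:]=b
cv2.imwrite("pics/c6.png",cv2.resize(c,None,fx=.74,fy=.74))
E
```

```text
[ 0.55748963  0.21021467 -0.07516583] [[0.31, -0.07], [-0.24, -0.19], [0.09, 0.23], [-0.54, 0.23], [0.17, -0.04], [-0.42, 0.06], [0.17, -0.06], [0.53, 0.44]]
[ 0.557265    0.20994154 -0.07506983  0.05675895] 1.2299767974576135
```

View pics/c6.png

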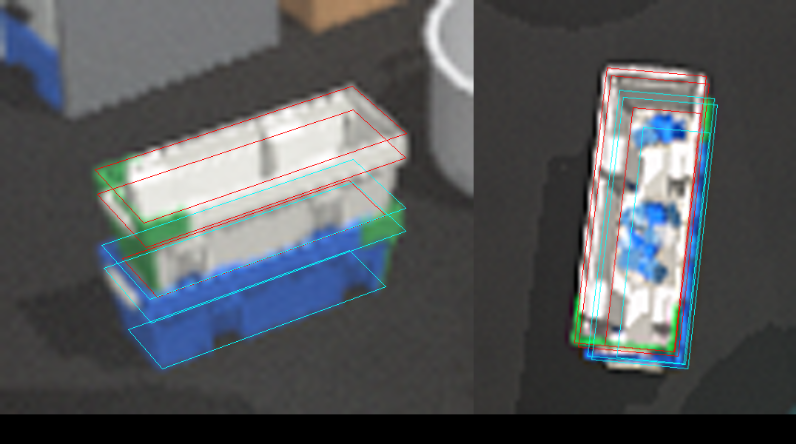

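The fit puts the white underside at 0.0568 (0.056 wanted), so it rests on the ledges. Now down to the red bin.

```bash
python3 -m creep '{"fingers":[0,0,0,0,0],"translation":[[4.5,12.3,15],[0,0,25],[0,0,20],[0,0,7],[0,0,0]],"spin":[0,0,0,0,0]}'
python3 -c "
from h import *
togo([.5728,-.1312,.1123],-80)"
```

```text
time_s: 13.05
eef_pos: [0.5725, -0.1303, 0.1521]
tool_rot: [0.766, -0.643, -0.0, 0.0]
wrist_force: [1.5, -0.1, 0.3]
opening: 0.999
t 13.05 pos [ 0.5725 -0.1303  0.1521] yaw -80.01 tilt z [-3.e-04 -2.e-04 -1.e+00] J [-0.47  0.57  0.88  1.8  -0.51  1.02 -0.79] F [ 1.5 -0.1  0.3] M [-0.02  0.2   0.03] op 0.999
tool xyz mm now [ 1.  -0.2 39.8] spin -0.01
if spin first [ 1.  -0.2 39.8]
```

```bash
python3 -m creep '{"fingers":[0,0,0,0,0],"translation":[[1,0,12],[0,0,12],[0,0,10],[0,0,6],[0,0,0]],"spin":[0,0,0,0,0]}'
python3 -c "
from h import *
togo([.5728,-.1312,.1123],-80)
s1=get_image('side');cv2.imwrite('pics/side7.png',s1)
cv2.imwrite('pics/s7.png',cv2.resize(s1[190:280,260:380],None,fx=6.6,fy=6.6,interpolation=2))"
```

```text
time_s: 13.68
eef_pos: [0.5724, -0.1315, 0.1117]
tool_rot: [0.766, -0.643, -0.0, 0.0]
wrist_force: [0.2, -0.4, -0.3]
opening: 1.001
t 13.675 pos [ 0.5724 -0.1315  0.1117] yaw -80.03 tilt z [-6.e-04 -2.e-04 -1.e+00] J [-0.44  0.62  0.84  1.82 -0.56  0.95 -0.76] F [ 0.2 -0.4 -0.3] M [-0.03  0.17  0.01] op 1.001
tool xyz mm now [-0.2 -0.5 -0.6] spin -0.03
if spin first [-0.2 -0.5 -0.6]
```

View pics/s7.png

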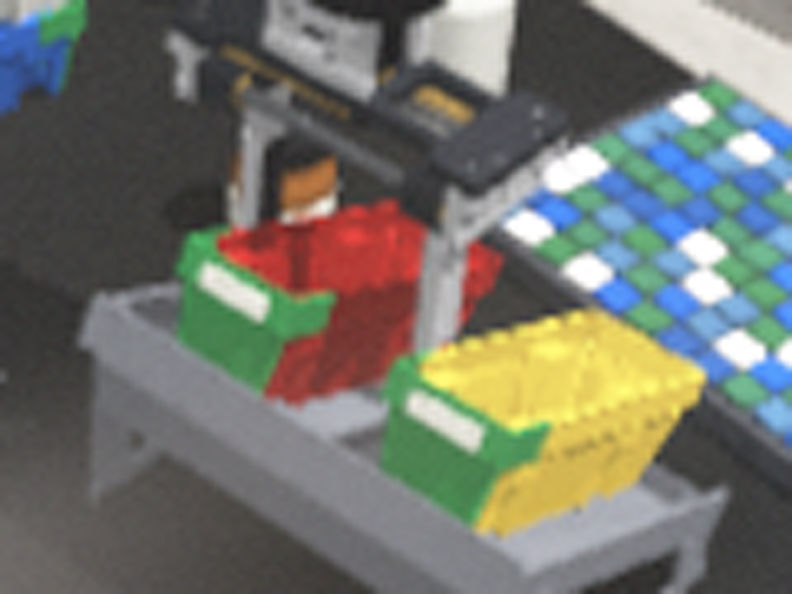

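The jaws straddle the red rim: near finger at (437,290), far finger at (248,170). Both are clear of the yellow bin. Closing gently.

```bash
python3 -m creep '{"fingers":[60,75,90,130,130,130,130],"translation":[[0,0,0],[0,0,0],[0,0,0],[0,0,0],[0,0,0],[0,0,0],[0,0,0]],"spin":[0,0,0,0,0,0,0]}' 20
python3 -m creep '{"fingers":[130,130,130,130],"translation":[[0,0,-3],[0,0,-5],[0,0,-10],[0,0,0]],"spin":[0,0,0,0]}'
python3 -c "
from h import *
togo([.5728,-.1312,.1123],-80)
s1=get_image('side');cv2.imwrite('pics/side8.png',s1)
cv2.imwrite('pics/s8.png',cv2.resize(s1[190:280,260:380],None,fx=6.6,fy=6.6,interpolation=2))"
```

```text
time_s: 14.6
eef_pos: [0.5726, -0.1314, 0.1122]
tool_rot: [0.766, -0.643, 0.0, -0.0]
wrist_force: [0.1, -0.7, 3.6]
opening: 0.678
time_s: 15.1
eef_pos: [0.5729, -0.1316, 0.131]
tool_rot: [0.766, -0.643, 0.001, -0.0]
wrist_force: [0.2, 0.2, -3.1]
opening: 0.682
t 15.1 pos [ 0.5729 -0.1316  0.131 ] yaw -80.02 tilt z [ 1.3e-03 -1.0e-04 -1.0e+00] J [-0.46  0.6   0.86  1.81 -0.54  0.98 -0.77] F [ 0.2  0.2 -3.1] M [-0.01  0.16  0.02] op 0.682
tool xyz mm now [-0.4  0.1 18.7] spin -0.02
if spin first [-0.4  0.1 18.7]
```

View pics/s8.png

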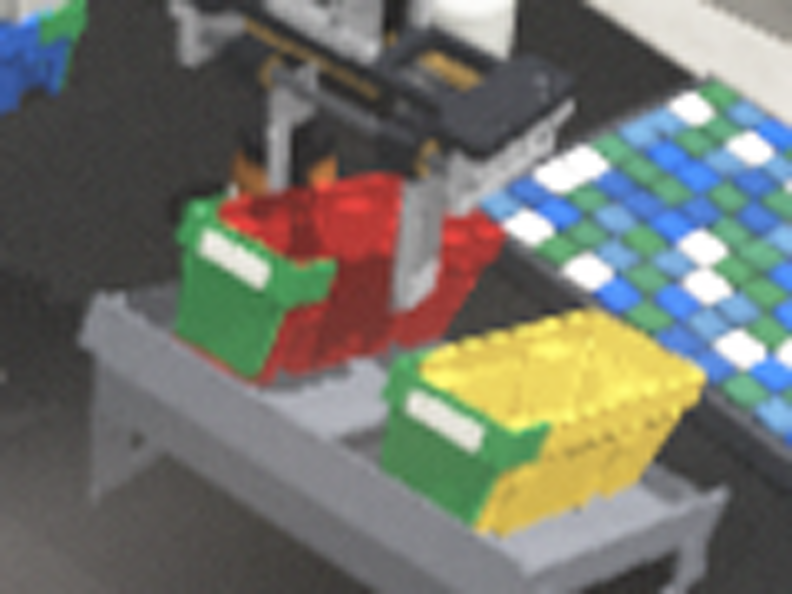

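The red bin has lifted free but keeps its tilt. I'll carry it high, give it the half turn, and set it on clear bench left of the stack to level it. First I'll check that spot.

```bash
python3 - <<'E'
from h import *
c=C["top"];W=c["world_to_cam"]
def g(u,v,z=0):
    d=W[:3,:3].T@np.array([(u-c["cx"])/c["fx"],-(v-c["cy"])/c["fy"],-1]);o=-W[:3,:3].T@W[:3,3]
    return (o+d*(z-o[2])/d[2]).round(3)
for n,u,v in [("nipper tip",177,266),("purple R far",131,243),("purple R near",122,305),("drawer low R",141,200),("stack L near",212,228)]: print(n,g(u,v))
togo([.49,.345,.30],100)
E
```

```text
nipper tip [0.355 0.37  0.   ]
purple R far [0.425 0.518 0.   ]
purple R near [0.234 0.532 0.   ]
drawer low R [0.562 0.496 0.   ]
stack L near [0.475 0.266 0.   ]
t 15.15 pos [ 0.5728 -0.1314  0.1305] yaw -80.01 tilt z [ 8.e-04 -0.e+00 -1.e+00] J [-0.46  0.6   0.86  1.81 -0.54  0.98 -0.77] F [-0.3  0.4 -2.8] M [-0.01  0.11  0.  ] op 0.681
tool xyz mm now [-483.5   -1.2 -169.5] spin 179.99
if spin first [ 483.5    1.4 -169.5]
```

```bash
python3 -m creep '{"fingers":[130,130,130,130,130,130,130,130],"translation":[[0,0,-25],[0,0,-40],[0,0,-40],[0,0,-35],[0,0,-30],[0,0,0],[0,0,0],[0,0,0]],"spin":[0,0,0,0,-10,-10,-10,-10]}'
python3 -m creep '{"fingers":[130,130,130,130,130,130,130,130],"translation":[[0,0,0],[0,0,0],[0,0,0],[0,0,0],[0,0,0],[0,0,0],[0,0,0],[0,0,0]],"spin":[-10,-10,-10,-10,-10,-10,-10,-10]}'
python3 -m creep '{"fingers":[130,130,130,130,130,130],"translation":[[0,0,0],[0,0,0],[0,0,0],[0,0,0],[0,0,0],[0,0,0]],"spin":[-10,-10,-10,-10,-5.8,0]}'
python3 -c "
from h import *
togo([.52,.375,.30],85.8)"
```

```text
time_s: 16.15
eef_pos: [0.5724, -0.1313, 0.2999]
tool_rot: [0.941, -0.34, -0.0, -0.0]
wrist_force: [-0.4, -0.5, -3.0]
opening: 0.682
time_s: 17.15
eef_pos: [0.5723, -0.1315, 0.2998]
tool_rot: [0.939, 0.344, -0.0, -0.0]
wrist_force: [-0.2, 0.3, -2.5]
opening: 0.679
time_s: 17.9
eef_pos: [0.5724, -0.1315, 0.2999]
tool_rot: [0.733, 0.68, -0.0, -0.0]
wrist_force: [-1.3, 0.5, -2.5]
opening: 0.679
t 17.9 pos [ 0.5724 -0.1315  0.2999] yaw 85.73 tilt z [-4.e-04  1.e-04 -1.e+00] J [-0.16  0.3   0.42  1.62 -0.13  1.24  1.78] F [-1.3  0.5 -2.5] M [ 0.04 -0.03 -0.04] op 0.679
tool xyz mm now [ 5.012e+02 -8.990e+01 -1.000e-01] spin -0.07
if spin first [ 5.013e+02 -8.930e+01 -1.000e-01]
```

```bash
python3 -m creep '{"fingers":[130,130,130,130,130,130,130,130],"translation":[[15,-3,0],[30,-6,0],[42,-7,0],[42,-7,0],[42,-7,0],[42,-7,0],[42,-7,0],[42,-7,0]],"spin":[0,0,0,0,0,0,0,0]}'
python3 -m creep '{"fingers":[130,130,130,130,130,130,130,130],"translation":[[42,-7,0],[42,-8,0],[42,-8,0],[40,-8,0],[25,-5,0],[13,-2,20],[0,0,30],[0,0,0]],"spin":[0,0,0,0,0,0,0,0]}'
python3 -c "
from h import *
togo([.52,.375,.15],85.8)
s1=get_image('side');cv2.imwrite('pics/side9.png',s1)
cv2.imwrite('pics/s9.png',cv2.resize(s1[110:230,150:290],None,fx=5,fy=5,interpolation=2))"
```

```text
time_s: 18.9
eef_pos: [0.5426, 0.171, 0.3001]
tool_rot: [0.733, 0.68, 0.0, -0.0]
wrist_force: [0.3, 0.3, -3.8]
opening: 0.675
time_s: 19.9
eef_pos: [0.5199, 0.3731, 0.2471]
tool_rot: [0.733, 0.68, -0.002, 0.0]
wrist_force: [0.0, -0.7, -1.8]
opening: 0.68
t 19.9 pos [0.5199 0.3731 0.2471] yaw 85.69 tilt z [-0.0034 -0.0036 -1.    ] J [-0.79  0.43  0.16  1.54 -0.07  1.18  0.88] F [ 0.  -0.7 -1.8] M [0.06 0.02 0.  ] op 0.68
tool xyz mm now [ 2.3  0.2 97.1] spin -0.11
if spin first [ 2.3  0.2 97.1]
```

View pics/s9.png

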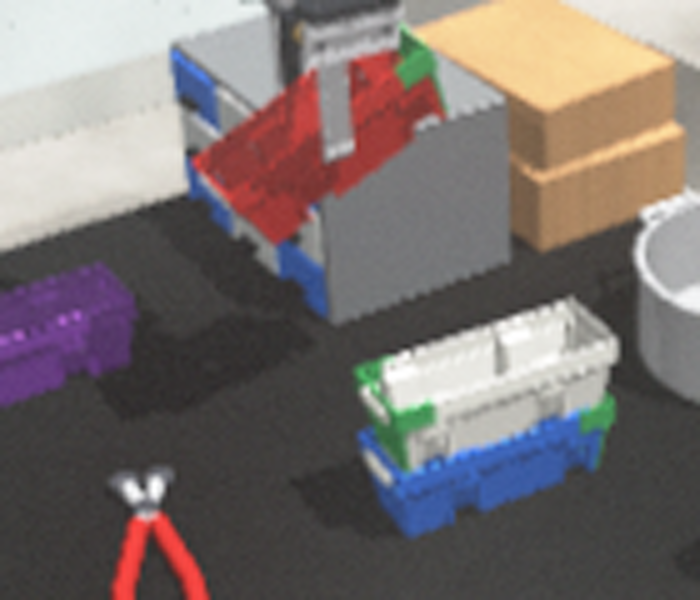

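```bash
python3 -m creep '{"fingers":[130,130,130,130,130,130,130,130],"translation":[[2,0,20],[0,0,35],[0,0,35],[0,0,35],[0,0,22],[0,0,12],[0,0,4],[0,0,0]],"spin":[0,0,0,0,0,0,0,0]}'
python3 -c "
from h import *
togo([.52,.375,.085],85.8)"
```

```text
time_s: 20.95
eef_pos: [0.5211, 0.3769, 0.0876]
tool_rot: [0.733, 0.681, 0.0, 0.0]
wrist_force: [0.7, -0.2, -3.0]
opening: 0.681
t 20.95 pos [0.5211 0.3769 0.0876] yaw 85.77 tilt z [ 6.e-04  4.e-04 -1.e+00] J [-0.78  0.59  0.14  1.67 -0.1   0.88  0.9 ] F [ 0.7 -0.2 -3. ] M [-0.03  0.01 -0.  ] op 0.681
tool xyz mm now [-1.9 -1.   2.6] spin -0.03
if spin first [-1.9 -1.   2.6]
```

```bash
python3 -m creep '{"fingers":[130,130,130,130,130,130,130,130],"translation":[[0,0,3],[0,0,3],[0,0,3],[0,0,3],[0,0,3],[0,0,3],[0,0,3],[0,0,0]],"spin":[0,0,0,0,0,0,0,0]}' 12
python3 -c "
from h import *
togo([.52,.375,.05],85.8)"
```

```text
time_s: 21.95
eef_pos: [0.5224, 0.3769, 0.067]
tool_rot: [0.733, 0.68, 0.001, 0.001]
wrist_force: [4.2, -0.7, 4.8]
opening: 0.676
t 21.95 pos [0.5224 0.3769 0.067 ] yaw 85.74 tilt z [ 0.0029  0.0011 -1.    ] J [-0.77  0.62  0.14  1.68 -0.11  0.84  0.91] F [ 4.2 -0.7  4.8] M [-0.08 -0.9   0.04] op 0.676
tool xyz mm now [-2.1 -2.3 16.9] spin -0.06
if spin first [-2.1 -2.3 16.9]
```

```bash
python3 -m creep '{"fingers":[130,130,130,130,130,130,130],"translation":[[0,0,3],[0,0,3],[0,0,3],[0,0,3],[0,0,3],[0,0,1],[0,0,0]],"spin":[0,0,0,0,0,0,0]}'
python3 -c "
from h import *
togo([.52,.375,.05],85.8)
s1=get_image('side');cv2.imwrite('pics/side10.png',s1)
cv2.imwrite('pics/s10.png',cv2.resize(s1[130:210,160:270],None,fx=7,fy=7,interpolation=2))"
```

```text
time_s: 22.82
eef_pos: [0.5205, 0.3766, 0.0497]
tool_rot: [0.733, 0.681, -0.0, -0.0]
wrist_force: [-0.4, -0.9, -2.2]
opening: 0.685
t 22.825 pos [0.5205 0.3766 0.0497] yaw 85.78 tilt z [-7.e-04 -5.e-04 -1.e+00] J [-0.77  0.64  0.13  1.69 -0.11  0.82  0.91] F [-0.4 -0.9 -2.2] M [-0.07 -0.04  0.03] op 0.685
tool xyz mm now [-1.7 -0.3 -0.3] spin -0.02
if spin first [-1.7 -0.3 -0.3]
```

View pics/s10.png

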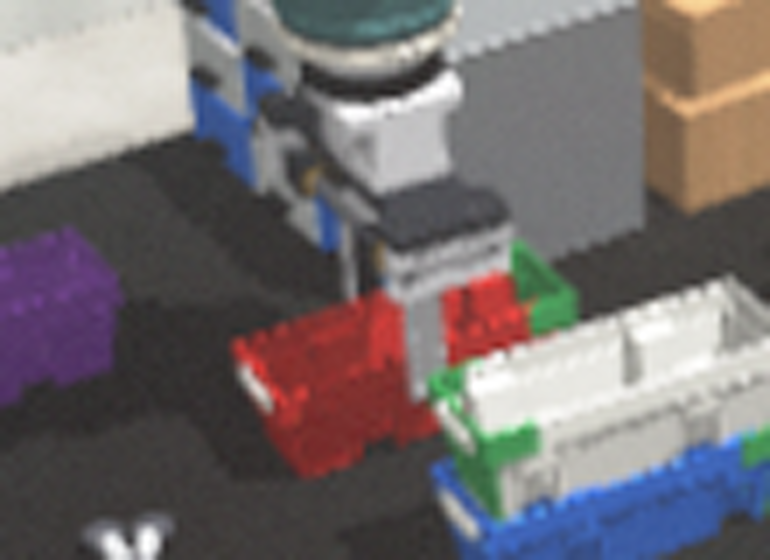

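The red bin now appears nearly level in the grip. I'll lower until contact, release, and check it.

```bash
python3 -m creep '{"fingers":[130,130,130,130],"translation":[[0,0,1],[0,0,1],[0,0,0.5],[0,0,0]],"spin":[0,0,0,0]}'
python3 -c "
from h import *
togo([.52,.375,.05],85.8)"
```

```text
time_s: 23.38
eef_pos: [0.5208, 0.3768, 0.0476]
tool_rot: [0.733, 0.681, 0.0, 0.0]
wrist_force: [1.9, 0.2, -0.6]
opening: 0.682
t 23.375 pos [0.5208 0.3768 0.0476] yaw 85.78 tilt z [ 0. -0. -1.] J [-0.77  0.65  0.13  1.69 -0.11  0.81  0.91] F [ 1.9  0.2 -0.6] M [-0.   -0.26 -0.02] op 0.682
tool xyz mm now [-1.8 -0.7 -2.4] spin -0.02
if spin first [-1.8 -0.7 -2.4]
```

```bash
python3 -m creep '{"fingers":[130,130,130],"translation":[[0,0,0.8],[0,0,0.7],[0,0,0]],"spin":[0,0,0]}'
python3 -c "
from h import *
togo([.52,.375,.05],85.8)
s1=get_image('side');cv2.imwrite('pics/side11.png',s1)
cv2.imwrite('pics/s11.png',cv2.resize(s1[160:205,185:255],None,fx=10,fy=10,interpolation=2))"
```

```text
time_s: 23.75
eef_pos: [0.521, 0.3768, 0.0468]
tool_rot: [0.733, 0.681, 0.0, 0.0]
wrist_force: [-2.2, -2.7, 12.1]
opening: 0.678
t 23.75 pos [0.521  0.3768 0.0468] yaw 85.78 tilt z [ 3.e-04  2.e-04 -1.e+00] J [-0.77  0.65  0.13  1.69 -0.11  0.81  0.91] F [-2.2 -2.7 12.1] M [-0.73  0.59 -0.05] op 0.678
tool xyz mm now [-1.9 -0.8 -3.2] spin -0.02
if spin first [-1.9 -0.8 -3.2]
```

View pics/s11.png

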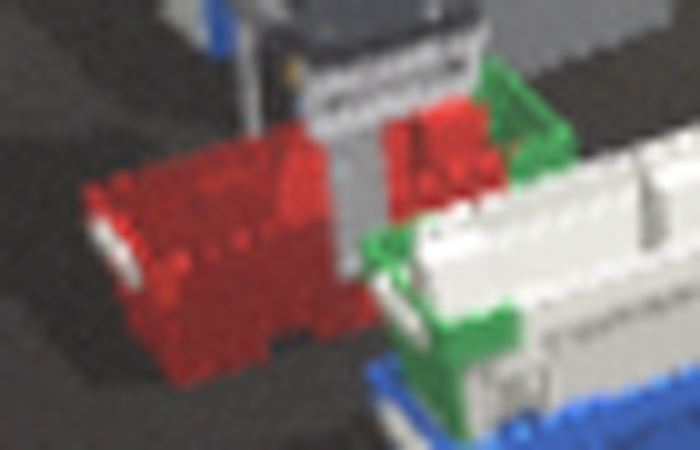

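```bash
python3 -m creep '{"fingers":[84,78,70,50,50],"translation":[[0,0,0],[0,0,0],[0,0,0],[0,0,-3],[0,0,0]],"spin":[0,0,0,0,0]}'
python3 - <<'E'
from h import *
T=lambda u,v:(np.array([u,v])+.5)/10-.5+np.array((185,160))
s=get_image('side');cv2.imwrite('pics/side12.png',s)
b=[("side",RIM[3],T(86,190)),("side",RIM[1],T(577,130)),("side",RIM[0],T(492,57)),("side",FL[2],T(182,387))]
p,r=fit(b,[.52,.375,-.07],0.);print("red",p,r.round(2).tolist())
togo([.52,.375,.05],85.8)
overlay("side",s,[(p,0,0,(255,255,0))],(185,160,70,45),10,"pics/os12.png")
E
```

```text
time_s: 24.42
eef_pos: [0.5209, 0.3769, 0.0493]
tool_rot: [0.733, 0.681, 0.0, 0.0]
wrist_force: [-0.0, -0.5, -0.4]
opening: 0.802
red [ 0.52614979  0.37406424 -0.05304654] [[-0.21, -0.0], [-0.3, -0.05], [0.32, -0.05], [0.21, 0.09]]
t 24.475 pos [0.5209 0.3768 0.0492] yaw 85.78 tilt z [ 2.e-04  1.e-04 -1.e+00] J [-0.77  0.65  0.13  1.69 -0.11  0.81  0.91] F [ 0.5 -0.2  0.4] M [ 0.02 -0.02  0.01] op 0.804
tool xyz mm now [-1.9 -0.7 -0.8] spin -0.02
if spin first [-1.9 -0.7 -0.8]
```

View pics/os12.png

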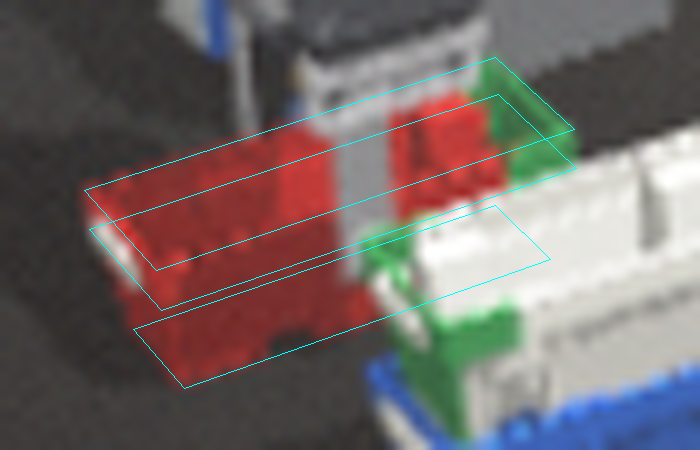

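The red bin is flat on the bench and the fit puts its centre about 5.5 mm further from the robot than the grip. I'll recentre and regrip.

```bash
python3 -m creep '{"fingers":[50,50,50],"translation":[[0,3,0],[0,2.5,0],[0,0,0]],"spin":[0,0,0]}'
python3 -m creep '{"fingers":[75,90,130,130,130],"translation":[[0,0,0],[0,0,0],[0,0,0],[0,0,0],[0,0,0]],"spin":[0,0,0,0,0]}' 25
python3 -c "
from h import *
togo([.5573,.2112,.20],85.8)"
python3 -m creep '{"fingers":[130,130,130,130,130,130,130,130],"translation":[[0,0,-3],[0,0,-7],[0,0,-20],[0,0,-35],[0,0,-40],[0,0,-40],[0,0,-25],[0,0,0]],"spin":[0,0,0,0,0,0,0,0]}'
python3 -c "
from h import *
togo([.5573,.2112,.22],85.8)
s1=get_image('side');cv2.imwrite('pics/side13.png',s1)
cv2.imwrite('pics/s13.png',cv2.resize(s1[110:200,160:270],None,fx=6.6,fy=6.6,interpolation=2))"
```

```text
time_s: 24.85
eef_pos: [0.5266, 0.3762, 0.049]
tool_rot: [0.733, 0.68, -0.0, 0.0]
wrist_force: [0.4, 0.5, 0.2]
opening: 0.803
time_s: 25.48
eef_pos: [0.5262, 0.3764, 0.049]
tool_rot: [0.733, 0.681, -0.0, 0.0]
wrist_force: [-0.4, -0.1, -0.3]
opening: 0.68
t 25.475 pos [0.5262 0.3764 0.049 ] yaw 85.78 tilt z [-1.e-04 -1.e-04 -1.e+00] J [-0.76  0.65  0.13  1.68 -0.11  0.82  0.91] F [-0.4 -0.1 -0.3] M [ 0.08  0.01 -0.03] op 0.68
tool xyz mm now [-162.5   43.1 -151. ] spin -0.02
if spin first [-162.5   43.1 -151. ]
time_s: 26.48
eef_pos: [0.5271, 0.3768, 0.2221]
tool_rot: [0.733, 0.681, 0.002, 0.0]
wrist_force: [0.4, 0.5, -3.1]
opening: 0.68
t 26.475 pos [0.5271 0.3768 0.2221] yaw 85.77 tilt z [ 0.0033  0.0027 -1.    ] J [-0.79  0.46  0.16  1.56 -0.08  1.13  0.89] F [ 0.4  0.5 -3.1] M [-0.    0.04 -0.01] op 0.68
tool xyz mm now [-162.9   42.4    1.8] spin -0.03
if spin first [-163.    42.3    1.8]
```

View pics/s13.png

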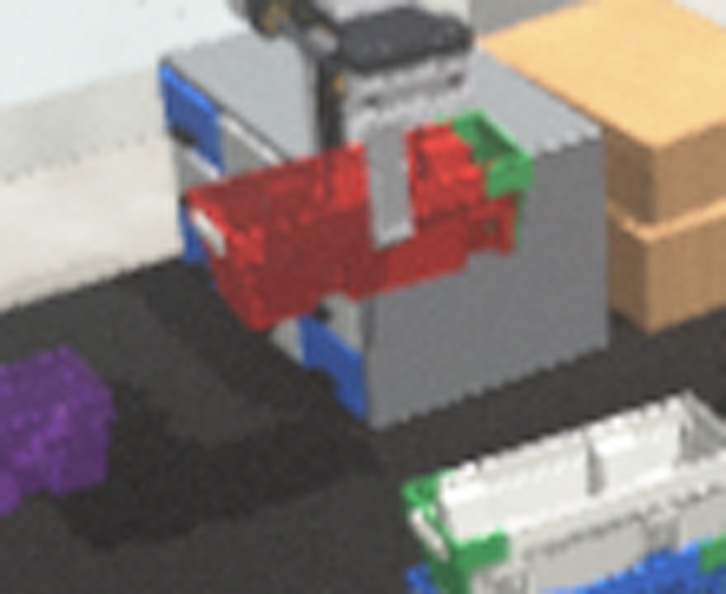

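The red bin hangs level with its green end away from the robot. Moving it over the stack.

```bash
python3 -m creep '{"fingers":[130,130,130,130,130,130,130,130],"translation":[[-15,4,0],[-28,7,0],[-35,9,0],[-35,9,0],[-28,7,0],[-15,4,0],[-7,2,0],[0,0,0]],"spin":[0,0,0,0,0,0,0,0]}'
python3 -c "
from h import *
togo([.5573,.2112,.161],85.8)
s1=get_image('side');cv2.imwrite('pics/side14.png',s1)
cv2.imwrite('pics/s14.png',cv2.resize(s1[125:220,205:285],None,fx=6.2,fy=6.2,interpolation=2))"
```

```text
time_s: 27.52
eef_pos: [0.5561, 0.2109, 0.2188]
tool_rot: [0.733, 0.681, -0.0, -0.0]
wrist_force: [0.2, 1.2, -2.3]
opening: 0.682
t 27.525 pos [0.5561 0.2109 0.2188] yaw 85.78 tilt z [-3.e-04 -1.e-04 -1.e+00] J [-0.58  0.37  0.21  1.7  -0.09  1.08  1.16] F [ 0.2  1.2 -2.3] M [0.06 0.05 0.04] op 0.682
tool xyz mm now [ 0.4  1.2 57.8] spin -0.02
if spin first [ 0.4  1.2 57.8]
```

View pics/s14.png

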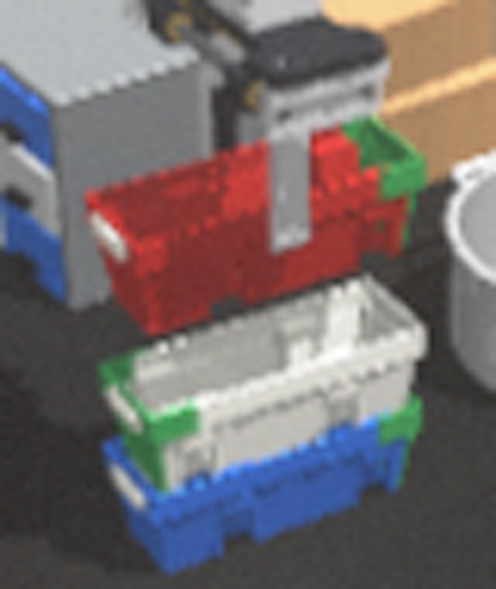

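```bash
python3 - <<'E'
from h import *
s=cv2.imread('pics/side14.png');y=np.radians(-4.22)
T=lambda u,v:(np.array([u,v])+.5)/6.2-.5+np.array((205,125))
b=[("side",RIM[3],T(85,195)),("side",RIM[1],T(428,160)),("side",RIM[0],T(370,117)),("side",RIM[2],T(142,248)),("side",FL[2],T(152,335))]
w=[("side",RIM[3],T(101,360)),("side",RIM[1],T(430,328)),("side",RIM[0],T(368,275)),("side",RIM[2],T(152,416))]
for o,z in((b,.1698),(w,.056)):
    def f(p): return np.concatenate([proj(n,rot(y)@m+[p[0],p[1],z])[0]-uv for n,m,uv in o])
    r=least_squares(f,[.55,.2]);print(r.x.round(4),r.fun.round(2))
overlay("side",s,[((.5561,.2109,y),.1698,0,(255,255,255)),((.5575,.2105,y),.056,0,(0,0,255))],(205,125,80,95),6.2,"pics/os14.png")
E
```

```text
[0.5554 0.2052] [ 0.1   0.1   0.13  0.02 -0.06 -0.79 -0.45  0.18  0.3   0.36]
[0.5589 0.2105] [ 0.05  0.35 -0.53 -0.55  0.4  -0.1   0.09  0.28]
```

View pics/os14.png

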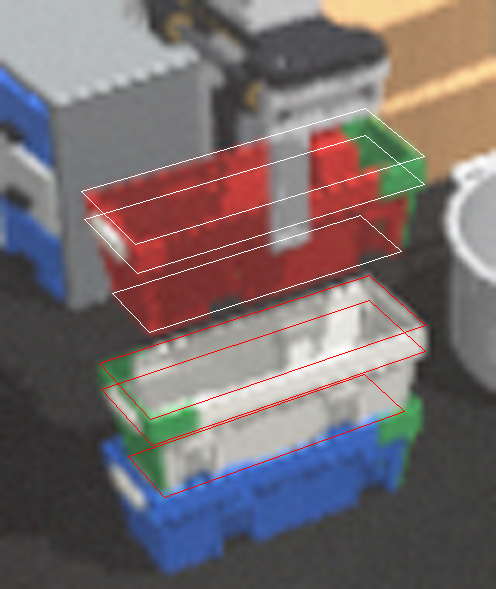

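```bash
python3 -m creep '{"fingers":[130,130,130,130,130,130],"translation":[[0,2.2,10],[0,0,18],[0,0,13],[0,0,7],[0,0,2],[0,0,0]],"spin":[0,0,0,0,0,0]}'
python3 -c "
from h import *
togo([.5580,.2112,.161],85.8)
s1=get_image('side');cv2.imwrite('pics/side15.png',s1)
cv2.imwrite('pics/s15.png',cv2.resize(s1[140:215,205:285],None,fx=8,fy=8,interpolation=2))"
```

```text
time_s: 28.32
eef_pos: [0.5585, 0.2106, 0.1693]
tool_rot: [0.733, 0.681, 0.0, 0.0]
wrist_force: [0.0, 1.0, -3.4]
opening: 0.678
t 28.325 pos [0.5585 0.2106 0.1693] yaw 85.78 tilt z [ 3.e-04  0.e+00 -1.e+00] J [-0.57  0.42  0.21  1.74 -0.1   0.99  1.17] F [ 0.   1.  -3.4] M [-0.   -0.06  0.03] op 0.678
tool xyz mm now [ 0.6 -0.6  8.3] spin -0.02
if spin first [ 0.6 -0.6  8.3]
```

View pics/s15.png

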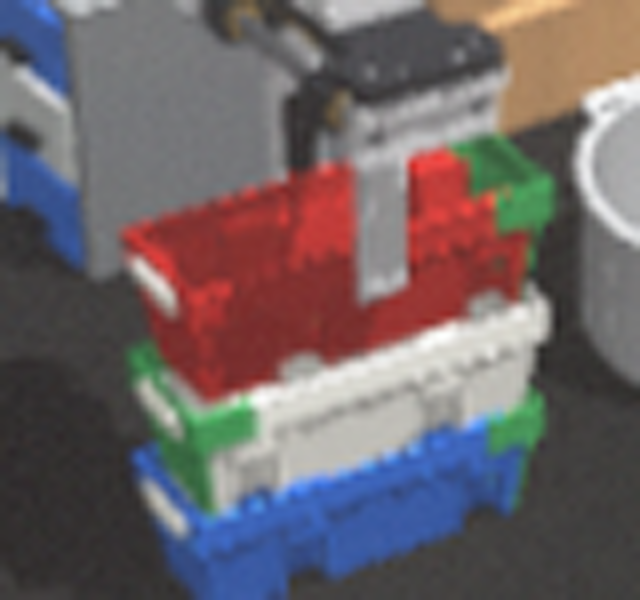

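The red floor is entering the white mouth evenly, with no contact yet. Lowering slowly.

```bash
python3 -m creep '{"fingers":[130,130,130,130,130],"translation":[[0.3,0,1.5],[0,0,1.5],[0,0,1.5],[0,0,1],[0,0,0]],"spin":[0,0,0,0,0]}'
python3 -c "
from h import *
togo([.5580,.2112,.161],85.8)"
```

```text
time_s: 29.0
eef_pos: [0.5584, 0.2108, 0.1635]
tool_rot: [0.733, 0.681, -0.0, 0.0]
wrist_force: [-0.4, -0.5, -3.0]
opening: 0.678
t 29.0 pos [0.5584 0.2108 0.1635] yaw 85.78 tilt z [-1.e-04 -1.e-04 -1.e+00] J [-0.57  0.43  0.21  1.75 -0.1   0.98  1.17] F [-0.4 -0.5 -3. ] M [ 0.02 -0.    0.01] op 0.678
tool xyz mm now [ 0.4 -0.4  2.5] spin -0.02
if spin first [ 0.4 -0.4  2.5]
```

```bash
python3 -m creep '{"fingers":[130,130,130,130],"translation":[[0,0,0.8],[0,0,0.7],[0,0,0.5],[0,0,0]],"spin":[0,0,0,0]}'
python3 -c "
from h import *
togo([.5580,.2112,.161],85.8)"
```

```text
time_s: 29.5
eef_pos: [0.5584, 0.2108, 0.1615]
tool_rot: [0.733, 0.681, -0.0, 0.0]
wrist_force: [0.1, -0.1, -2.6]
opening: 0.68
t 29.5 pos [0.5584 0.2108 0.1615] yaw 85.78 tilt z [-0.e+00 -1.e-04 -1.e+00] J [-0.57  0.43  0.21  1.75 -0.1   0.97  1.17] F [ 0.1 -0.1 -2.6] M [ 0.05 -0.05  0.04] op 0.68
tool xyz mm now [ 0.3 -0.4  0.5] spin -0.02
if spin first [ 0.3 -0.4  0.5]
```

```bash
python3 -m creep '{"fingers":[130,130,130,130],"translation":[[0,0,0.5],[0,0,0.3],[0,0,0.2],[0,0,0]],"spin":[0,0,0,0]}'
python3 -c "
from h import *
togo([.5580,.2112,.161],85.8)"
```

```text
time_s: 30.0
eef_pos: [0.5585, 0.2108, 0.161]
tool_rot: [0.733, 0.681, 0.0, 0.0]
wrist_force: [-2.0, -1.2, 4.4]
opening: 0.678
t 30.0 pos [0.5585 0.2108 0.161 ] yaw 85.78 tilt z [ 4.e-04  1.e-04 -1.e+00] J [-0.57  0.43  0.21  1.75 -0.1   0.97  1.17] F [-2.  -1.2  4.4] M [-0.37  0.58 -0.  ] op 0.678
tool xyz mm now [ 0.3 -0.5 -0. ] spin -0.02
if spin first [ 0.3 -0.5 -0. ]
```

Contact came exactly at 0.161, the ledge height. Releasing and retreating.

```bash
python3 -m creep '{"fingers":[84,78,70,40,0,0,0],"translation":[[0,0,0],[0,0,0],[0,0,0],[0,0,0],[0,0,0],[0,0,0],[0,0,-10]],"spin":[0,0,0,0,0,0,0]}'
python3 -m creep '{"fingers":[0,0,0,0,0,0,0,0],"translation":[[0,0,-25],[0,0,-30],[0,0,-30],[0,-20,-20],[0,-40,0],[0,-40,0],[0,-40,0],[0,0,0]],"spin":[0,0,0,0,0,0,0,0]}'
python3 -m creep '{"fingers":[0,0,0,0,0,0,0],"translation":[[35,0,0],[40,0,0],[40,0,0],[40,0,0],[30,0,0],[0,0,0],[0,0,0]],"spin":[0,0,0,0,0,0,0]}'
python3 -c "
from h import *
togo([.5580,.2112,.161],85.8)
for n in('side','top'): cv2.imwrite(f'pics/{n}16.png',get_image(n))
s1=cv2.imread('pics/side16.png')
cv2.imwrite('pics/s16.png',cv2.resize(s1[140:220,205:285],None,fx=7,fy=7,interpolation=2))"
```

```text
time_s: 30.88
eef_pos: [0.5581, 0.2107, 0.1704]
tool_rot: [0.733, 0.681, -0.001, -0.0]
wrist_force: [-0.8, 0.1, 0.0]
opening: 1.002
time_s: 31.88
eef_pos: [0.417, 0.2217, 0.2767]
tool_rot: [0.732, 0.681, 0.001, -0.0]
wrist_force: [0.4, -0.4, 0.6]
opening: 0.997
time_s: 32.75
eef_pos: [0.433, 0.4049, 0.2757]
tool_rot: [0.733, 0.68, -0.0, 0.0]
wrist_force: [0.3, -0.5, 0.6]
opening: 1.002
t 32.75 pos [0.433  0.4049 0.2757] yaw 85.73 tilt z [ 3.e-04 -5.e-04 -1.e+00] J [-0.87  0.31  0.08  1.63 -0.03  1.2   0.71] F [ 0.3 -0.5  0.6] M [-0.02 -0.04  0.06] op 1.002
tool xyz mm now [-183.8  139.   114.8] spin -0.07
if spin first [-184.   138.8  114.8]
```

View pics/s16.png

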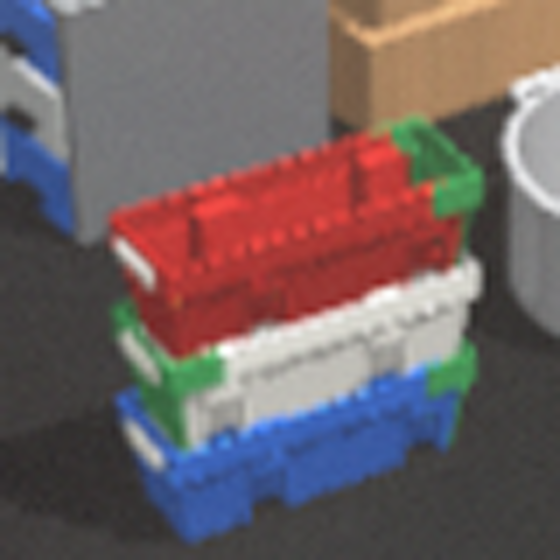

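View pics/top16.png

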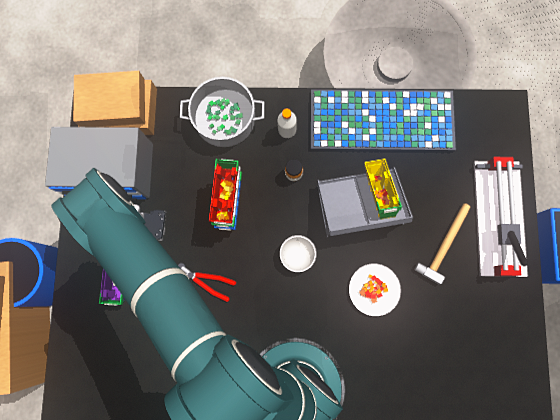

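All three bins are stacked and the bystanders are where they started. One last numeric check of the levels and the blue bin's position.

```bash
python3 - <<'E'
from h import *
s=cv2.imread('pics/side16.png');t=cv2.imread('pics/top16.png');y=np.radians(-4.22)
B=[((.5582,.211,y),.112,0,(255,255,255)),((.5575,.2107,y),.056,0,(0,0,255)),((.558,.2117,-.0716),0,0,(255,255,0))]
overlay("side",s,B,(205,140,80,80),6.5,"pics/a.png");overlay("top",t,B,(195,145,60,100),5.2,"pics/b.png")
a=cv2.imread("pics/a.png");b=cv2.imread("pics/b.png");c=np.zeros((520,520+b.shape[1]-0,3),np.uint8);c[:,:520]=a;c[:b.shape[0],520:]=b;cv2.imwrite("pics/c16.png",c[:, :800])
# difference of bystanders between first and last top views
t0=cv2.imread('pics/top0.png');print("yellow/rack diff",cv2.absdiff(t0,t)[150:240,365:415].mean(),"jar",cv2.absdiff(t0,t)[155:190,280:310].mean(),"nip+bowl",cv2.absdiff(t0,t)[235:305,215:320].mean())
E
```

```text
yellow/rack diff 6.291185185185185 jar 4.512063492063492 nip+bowl 5.766394557823129
```

View pics/c16.png

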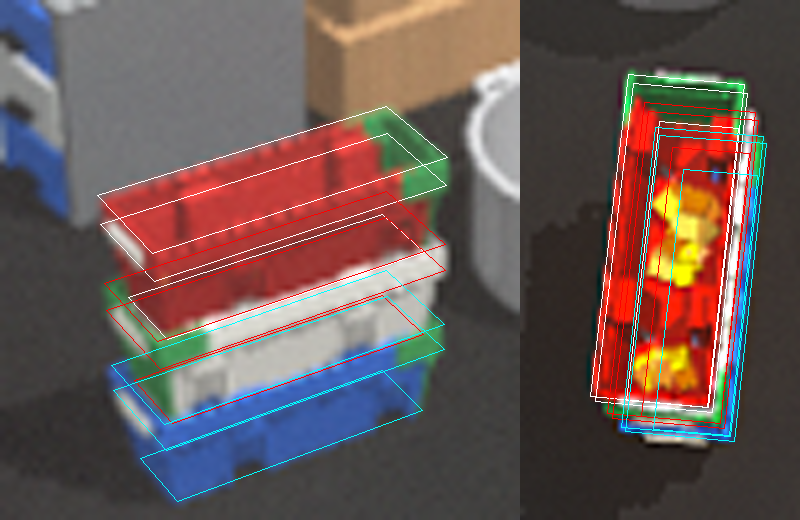

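The overlays match at 0, 56 and 112 mm, all level, and the blue bin is at its original pose. Handing in.

```bash
python3 -c "
from bench import *
print(sign_off())"
```

```text
the job is handed in; nothing more can be done
None
```

The three bins are stacked as asked: white rests on blue's ledges and red on white's, each turned so it doesn't nest. I handed the job in at about 33 s of the 69 s allowed.

- **White bin:** I lifted it out of the blue bin, gave it a half turn and lowered it until it touched. The camera fit put its underside at about 57 mm, against the 56 mm expected.
- **Red bin:** I took it from the rack and gave it a half turn. It kept its 25° tilt in the grip, so I set it briefly on clear bench left of the stack to level it. I then regripped it at mid-length and set it on the white bin, where it touched at the height expected for the ledges.

**Last checks:** in both cameras the bins match outlines drawn at 0, 56 and 112 mm, level and with green ends alternating. The blue bin matches its starting pose. The yellow bin, jar, bowl and nippers show no visible movement, and the gripper was empty and well clear.

**Disagreements:**
- The side camera alone disagreed with the tool readings by 2–6 mm on the red bin's position. I shifted the red bin about 2 mm before lowering it.
- The levelling contact on the bench peaked at about 12 N at the wrist in the readings I took, which is well under the limit.

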